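# Complete a door-fitting kit in the swing tray, swing it to the packer and bolt it

## Robot

A 6-joint arm with a two-finger parallel gripper is mounted at the origin on the work surface. World frame = base frame: x ahead of the robot, y to its left, z up, the work surface at z = 0. Lengths are in m, angles in rad, forces in N, time in s.
With the tool pointing down it reaches from about 0.375 to 0.825 m from the base axis. Payload 5.5 kg.
Tool frame: the origin (TCP) lies at the centre of the arm's flange, where the gripper is bolted on; the fingertips stand 173 mm ahead of it and the grasp point (between the pads) lies 155 mm ahead of it (robot.tcp_to_tips is the distance from the TCP to the fingertips, in m); z points along the fingers, y is the line along which they close (so a half turn about z gives the same grasp; the last joint's range is limited). The gripper opens to 85 mm and grips with 20 to 120 N. Pads are 22 mm wide; open, the fingers measure 114 mm over their backs; the gripper's body (76 mm by 85 mm) begins 54 mm behind the grasp point. The pads swing forward as they close: fully open they stand 13 mm farther back than shut.
Start: joints at [-1.268, 0.314, -0.047, 1.21, 0, 1.571], TCP at [0.179, -0.573, 0.405] pointing down, gripper open.
Joint ranges: [-2.67, 2.67], [-0.69, 1.73], [-1.03, 1.25], [-2.08, 2.16], [-1.42, 1.45], [-3.14, 3.14]. Speed limits (rad/s): [2.39, 2.39, 3.01, 3.14, 3.14, 3.14].

## Interface

Orientations are given as a unit quaternion [x, y, z, w].
In Python, from cell import robot gives the robot as it stands.
- The arm moves only by the shell command python3 -m pendant 'ROWS' [FORCE]. ROWS is JSON, one flat list of numbers, 7 for each row, row after row: the shift along the world's x, y, z in units of 25 mm (1.0 is 25 mm), then the turn, a rotation vector about the world's x, y, z in degrees, then the opening, from 0 (shut) to 1 (fully open). In form: [dx, dy, dz, wx, wy, wz, hand, dx, dy, dz, wx, wy, wz, hand, ...]. A call has 1 to 10 rows; each row is the pose to reach, as a shift and turn from the pose commanded when the call began; what a row does not reach only later rows make up. A row lasts 1/12 s, in which the tool goes at most 41.7 mm and 7.16 degrees, less where a joint would pass 70% of its speed; a pose out of reach is approached as far as the arm can. A call with a gripper value outside its range is refused whole. The fingers move at their own pace and stop on an object; FORCE is the grip in N (left out, the last holds). Time passes only in rows, so rows that repeat a pose let the fingers close. It gives the time, the measured TCP pose, the force, the opening and the grip force at its end, in the units of the state.
- robot.sense(): the state, without advancing time (a new reading comes with each control period).
- robot.read_camera(name): name is "side" or "top"; returns a dict with "pixels" (480x640x3 uint8, blue, green, red), "z_map" (480x640 float32, m along the optical axis (not along the pixel's ray), 0 where there is no reading), "intrinsics" (3x3 intrinsics, pixels), "view" (4x4, takes a point from world to camera coordinates). Camera axes: x right, y up, looking along -z (the intrinsics and any distortion apply to the point x, -y, -z); pixel columns grow to the right and rows downward; lengths in m; the calibration is good to about 2 mm. A picture is of the moment at which its call begins.
- robot.job_done(): hands the job in; it is judged then, once.
Trained networks look in a picture, given as the dict that the camera call returned (one of the last four; its "shot" number tells which), for a name from the list of things; names that differ only in an ending like _2 or _b are one class to them, and where a whole thing is asked for, a point or a joint stands for the part that bears it (a point fixed in the world has none). Each returns a list of dicts, best first, with "conf" (0 to 1); they miss things now and then, are a little off and sometimes report something else, mostly with a low value. They report only what shows in the picture. A call takes as long as a camera call.
- robot.trace(thing, picture): "region" (480x640 bool, what is visible of it) and "centre" ([column, row] in pixels, amid what is visible of it).
The state is a dict: "clock": time; "qpos": joint angles; "qd": joint speeds; "effort": joint torques, N m; "tcp_pos": TCP position; "ee_rot": TCP orientation; "force": force on the tool from outside, world axes, zero at the start; "wrist_torque": the same for the moment, N m; "gripper_width": finger opening in m; "grasp_force": force on a finger pad.
Only numpy, scipy, OpenCV 4.12 (cv2) and the standard library are available. Lean on these libraries where they do the work, as an engineer would, in place of code of your own. Each camera call takes 0.05 s, during which the arm holds its last target. There are 200 camera calls.

## Task

Complete the kit in the swing tray, which needs one each of the six fittings: while the tray is on the load side, put in those it lacks from the bench, and leave on the bench any fitting of which it already holds one. Then push the tray steadily round its pin, the whole kit lying in it, until it rests against the stop on the far side, slide the barrel bolt fully home into the tray's staple and fold its handle right down to lock it. Do not disturb the other things on the bench.

Things in the scene. Friction and masses are not known exactly. Their poses are not given: they have to be found in the camera images.
- bracket: The bench's angle bracket, steel, standing as an L: foot 46 (x) x 32 (y) x 6 mm; upright leg 6 mm thick, 32 wide (y), its top 42 mm up, with its middle at x = -20 mm. Grip it across its 32 mm width at the upright leg. 100 g. Origin: centre of the foot's underside, z up. Always present, on the bench to the robot's right at the start.
- bracket_in: A second bracket, the same in every way as bracket, already standing in a compartment of the tray at the start, in some runs only (None when there is none).
- cover: The bench's round end cover, steel: flange 58 mm across and 5 mm thick, with a round boss 38 mm across standing on it to 25 mm height. Grip it across the boss. 90 g. Origin: centre of its underside, z up. Always present, on the bench to the robot's right at the start.
- cover_in: A second cover, the same in every way as cover, already standing in a compartment of the tray at the start, in some runs only (None when there is none).
- shaft: The bench's short roller shaft, steel, lying: 70 mm long along its x, round middle 16 mm across and 46 mm long, a 20 x 20 mm square at each end. Grip across the round middle (y). 110 g. Origin: middle of its length, at its underside (10 mm below its axis). Always present, on the bench to the robot's right at the start.
- shaft_in: A second shaft, the same in every way as shaft, already standing in a compartment of the tray at the start, in some runs only (None when there is none).
- bearing: The bench's pillow-block bearing, steel: foot 66 (x) x 26 (y) x 9 mm carrying a round housing 38 mm across, 24 mm long along y, its bore along y, its top 43 mm up. Grip it by the two flat faces of the housing (across y, 24 mm). 200 g. Origin: centre of the foot's underside, z up. Always present, on the bench to the robot's right at the start.
- bearing_in: A second bearing, the same in every way as bearing, already standing in a compartment of the tray at the start, in some runs only (None when there is none).
- clevis: The bench's fork clevis, steel: foot 40 (x) x 30 (y) x 10 mm carrying two upright ears, each 24 (x) x 8 mm, their outer faces 30 mm apart across y, their tops 42 mm up. Grip it by the outer faces of the ears (across y, 30 mm). 120 g. Origin: centre of the foot's underside, z up. Always present, on the bench to the robot's right at the start.
- clevis_in: A second clevis, the same in every way as clevis, already standing in a compartment of the tray at the start, in some runs only (None when there is none).
- pull: The bench's bridge-shaped pull handle, steel: bar 58 mm long (x), 12 mm wide (y), from 22 to 32 mm up, on two legs with feet 18 x 26 mm at x = +-23 mm. Grip the bar across y. 100 g. Origin: midway between the feet at their underside, z up. Always present, on the bench to the robot's right at the start.
- pull_in: A second pull handle, the same in every way as pull, already standing in a compartment of the tray at the start, in some runs only (None when there is none).
- swing_tray (a joint): Heading of the swing tray about its fixed pin, rad: 0 at the rubber stop of the load side, 1.25 at the rubber stop of the hand-over side (to the robot's left); grows clockwise seen from above. Turns stiffly (about 1.5 N at the free corner), stays where it is left. The shot bolt holds it.
- tray_floor (a point): Centre of the aluminium tray's floor, 12 mm over the bench; turns with it. x: along the tray away from the pin, y: to its trailing long side, z up. Outside 256 (x) x 168 (y) mm, walls 4 mm, rim 34 mm and underside 8 mm over the bench. Six compartments 80 (x) x 78 (y) mm, centres at x = -84, 0, 84, y = -41, 41 mm, dividers as high as the walls: one to a fitting, any fitting in any of them.
- tray_pin (a point): Axis of the pivot pin (its nut's top 28 mm over the bench), at floor height, outside the tray's corner: 148 mm in -x and 64 mm in -y of tray_floor, same axes. The tray swings when the outside of its trailing long wall (y = 84 mm of tray_floor; at the load side it faces the parts) is pushed square to the wall, in -y, near the free corner (x = 128 mm).
- bolt (a joint): Travel of the barrel bolt, m: 0 drawn back, 0.030 fully shot, its end in the staple on the tray's outer end. Takes about 2 N. It is fixed beyond the outer end of the tray's hand-over place and enters the staple only with the tray at that stop. It cannot slide back once its handle is folded.
- bolt_handle (a joint): Turn of the bolt's handle about the bolt, rad: 0 upright, 1.4 folded right down (to the tray's leading side, away from the robot). A slot keeps it upright until the bolt is shot more than 26 mm. Takes about 1 N at the knob, stays where it is left.
- handle_knob (a point): Centre of the 18 mm ball knob at the end of the bolt handle, 46 mm from the bolt's axis, which is 26 mm over the bench; a 9 mm round stem joins them. Turns with the handle. x: along the bolt away from the tray (shoot it in -x); with the handle upright z is up and it folds towards -y. The slot's plates beside the stem rise 42 mm over the bench.
- tape_roll: Bystander: orange roll of packing tape lying flat, 100 mm across, 48 mm high. Origin: centre of its underside.
- tape_roll2: Bystander: brown roll of packing tape lying flat, 100 mm across, 48 mm high. Origin: centre of its underside.
- spanner: Bystander: spanner lying flat, 180 mm long. Origin: its middle.
- grease: Bystander: white grease tin, 60 mm across, 72 mm high, standing. Origin: centre of its underside.
- knife: Bystander: yellow utility knife lying flat, 145 mm long. Origin: its middle.
- carton: Bystander: small closed carton 90 x 70 x 50 mm. Origin: centre of its underside.

How it is judged:
By the outcome, as a careful person would: the job done as asked, in the order asked, and still so for the second after the job is handed in, with the robot touching nothing.
Of bracket_in, cover_in, shaft_in, bearing_in, clevis_in, pull_in only 1 to 2 are there at a start; the rules pass over those that are not, and their reading is None.
At some moment in a run one of bracket, cover, shaft, bearing, clevis, pull may be knocked a few centimetres aside while the robot is not near it.
Once in a run the grip may slacken for a moment while it holds something.
It also fails if it takes over 200 s, if anything falls off the work surface, if the arm or the gripper's body presses on something with over 40 N, if the wrist force passes 120 N, or if a joint passes its speed limit or range.

## Working session

There is one attempt and no reset: what is moved stays moved. The work goes in short steps, Python scripts to look and compute and a shell command to move; the robot and the scene stay as the last step left them, time stands still between calls to the robot, and variables do not carry over. Pictures are saved under pics/ and viewed, at most 14 in all, crops included, and the job is handed in when it is done.

```bash
mkdir -p pics; ls; cat > h.py <<'E'
import numpy as np,cv2,sys
from cell import robot
def cloud(p):
    K=p["intrinsics"];z=p["z_map"];v,u=np.mgrid[:480,:640]
    c=np.stack([(u-K[0,2])/K[0,0]*z,-(v-K[1,2])/K[1,1]*z,-z,np.ones_like(z)],-1)
    w=c@np.linalg.inv(p["view"]).T
    w=w[...,:3];w[z==0]=np.nan
    return w
def proj(p,P):
    c=p["view"]@np.append(P,1);K=p["intrinsics"]
    return K[0,0]*c[0]/-c[2]+K[0,2],K[1,1]*-c[1]/-c[2]+K[1,2]
E
python3 - <<'E'
from h import *
s=robot.sense();print({k:np.round(v,3) for k,v in s.items()})
for n in("top","side"):
    p=robot.read_camera(n);cv2.imwrite(f"pics/{n}0.png",p["pixels"]);W=cloud(p)
    print(n,np.round(np.linalg.inv(p["view"])[:3,3],2))
    for t in "bracket cover shaft bearing clevis pull swing_tray handle_knob tape_roll grease carton spanner knife".split():
        for r in robot.trace(t,p)[:4]:
            m=r["region"];q=W[m];q=q[~np.isnan(q[:,0])]
            if len(q)==0: continue
            print(t,round(r["conf"],2),np.round(r["centre"]),m.sum(),"med",np.round(np.median(q,0),3),"ztop",np.round(np.percentile(q[:,2],97),3),"lo",np.round(np.percentile(q,2,0)[:2],3),"hi",np.round(np.percentile(q,98,0)[:2],3))
E
```

```text
pics
{'clock': np.float64(0.0), 'qpos': array([-1.268,  0.314, -0.048,  1.21 ,  0.   ,  1.571]), 'qd': array([ 0.002, -0.   , -0.   , -0.001,  0.   ,  0.002]), 'effort': array([-2.0000e-03, -5.3959e+01,  3.3975e+01,  1.9000e-02, -0.0000e+00,
        0.0000e+00]), 'tcp_pos': array([ 0.179, -0.572,  0.404]), 'ee_rot': array([ 0.989,  0.151, -0.   , -0.001]), 'force': array([-0.047,  0.912, -0.142]), 'wrist_torque': array([ 0.004, -0.043, -0.019]), 'grasp_force': np.float64(0.0), 'gripper_width': np.float64(0.086)}
top [ 0.4  -0.01  1.04]
bracket 0.78 [513. 263.] 282 med [ 0.493 -0.464  0.008] ztop 0.042 lo [ 0.477 -0.49 ] hi [ 0.508 -0.445]
bracket 0.69 [384. 340.] 562 med [ 0.341 -0.163  0.012] ztop 0.018 lo [ 0.328 -0.22 ] hi [ 0.351 -0.089]
bracket 0.61 [403. 198.] 351 med [ 0.657 -0.211  0.029] ztop 0.044 lo [ 0.644 -0.246] hi [ 0.674 -0.187]
cover 0.96 [462. 274.] 525 med [ 0.485 -0.341  0.008] ztop 0.027 lo [ 0.46 -0.37] hi [ 0.513 -0.319]
shaft 0.85 [406. 288.] 289 med [ 0.448 -0.215  0.017] ztop 0.022 lo [ 0.431 -0.25 ] hi [ 0.467 -0.185]
bearing 0.94 [404. 199.] 394 med [ 0.65
[... 2069 characters left out ...]
.] 3305 med [ 0.57  -0.002  0.018] ztop 0.038 lo [ 0.421 -0.095] hi [0.685 0.086]
tape_roll 0.7 [384. 199.] 628 med [ 0.34  -0.347  0.033] ztop 0.05 lo [ 0.294 -0.418] hi [ 0.386 -0.324]
tape_roll 0.58 [242. 240.] 902 med [ 0.756 -0.027  0.031] ztop 0.05 lo [ 0.708 -0.092] hi [0.801 0.002]
grease 0.69 [274. 193.] 399 med [ 0.714 -0.317  0.047] ztop 0.075 lo [ 0.689 -0.358] hi [ 0.745 -0.305]
carton 0.81 [379. 360.] 1957 med [0.345 0.402 0.049] ztop 0.053 lo [0.293 0.349] hi [0.395 0.433]
spanner 0.56 [304. 190.] 179 med [ 0.642 -0.463  0.007] ztop 0.011 lo [ 0.56  -0.509] hi [ 0.709 -0.422]
knife 0.69 [382. 236.] 181 med [ 0.34  -0.142  0.013] ztop 0.019 lo [ 0.325 -0.213] hi [ 0.351 -0.08 ]
```

```bash
python3 - <<'E'
import cv2
a=cv2.imread("pics/top0.png")
cv2.imwrite("pics/c1.png",cv2.resize(a[120:370,240:560],None,fx=2.4,fy=2.4,interpolation=cv2.INTER_CUBIC))
E
```

```text
(no output)
```

View pics/top0.png

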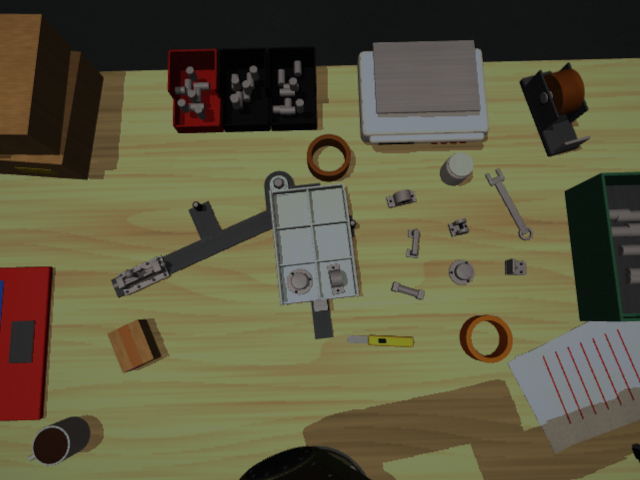

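View pics/c1.png

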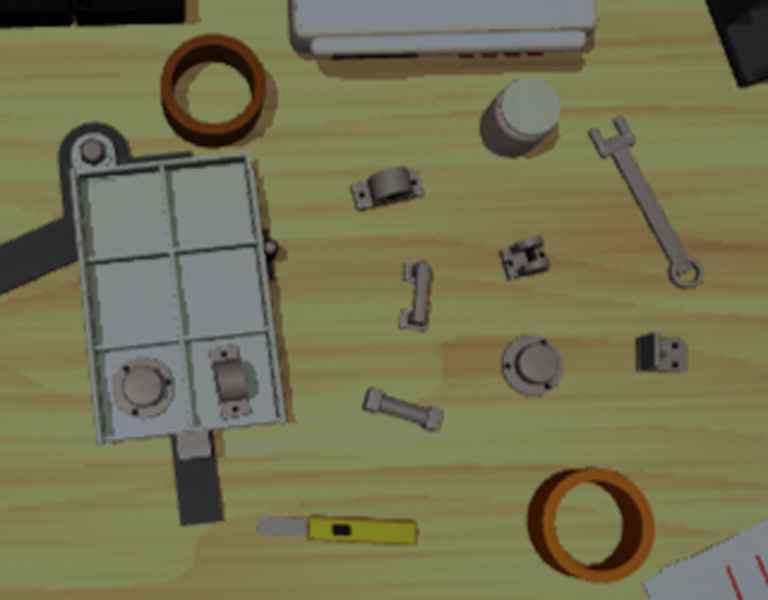

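```bash
cat >> h.py <<'E'
TOP=dict(bracket=(.037,.049),cover=(.021,.030),shaft=(.0155,.026),clevis=(.037,.049),pull=(.027,.038),bearing=(.036,.049))
def rect(q):
    (c,s,a)=cv2.minAreaRect(np.float32(q[:,:2]*1000))
    if s[0]<s[1]: s=s[::-1];a+=90
    return np.round(np.array(c)/1000,4),np.round(s,1),round((a+90)%180-90,1)
def part(n,xy,p,dz=0,r=.05,box=None):
    W=cloud(p).reshape(-1,3);lo,hi=TOP[n]
    m=(np.hypot(W[:,0]-xy[0],W[:,1]-xy[1])<r)&(W[:,2]>lo+dz)&(W[:,2]<hi+dz)
    q=W[m]
    if len(q)<5: print(n,"few",len(q));return
    c,s,a=rect(q);print(n,len(q),"rect",c,s,a,"mean",np.round(q.mean(0),4),"mid low",)
    d=q[:,:2]-q[:,:2].mean(0);e=np.linalg.svd(d,full_matrices=False)[2][0]
    print("   pca ang",np.round((np.degrees(np.arctan2(e[1],e[0]))+90)%180-90,1))
def tool():
    s=robot.sense();x,y,z,w=s["ee_rot"];from scipy.spatial.transform import Rotation as R
    M=R.from_quat(s["ee_rot"]).as_matrix()
    print("t",round(float(s["clock"]),2),"tcp",np.round(s["tcp_pos"],4),"yhead",round(float(np.degrees(np.arctan2(M[1,1],M[0,1]))),1),"zaxis",np.round(M[:,2],3),"w",round(float(s["gripper_width"]),4),"F",round(float(s["grasp_force"]),1),np.round(s["force"],1),"j6",round(float(s["qpos"][5]),2))
E
cat > m.py <<'E'
from h import *
P=dict(bracket=(.493,-.464),shaft=(.448,-.215),clevis=(.588,-.341),pull=(.556,-.237),cover=(.485,-.341))
for n in("top","side"):
    p=robot.read_camera(n);print(n)
    for k in P: part(k,P[k],p)
    W=cloud(p).reshape(-1,3)
    m=(W[:,2]>.031)&(W[:,2]<.039)&(W[:,0]>.40)&(W[:,0]<.70)&(W[:,1]>-.115)&(W[:,1]<.10)
    print("tray",rect(W[m]),np.round(W[m].min(0),3),np.round(W[m].max(0),3))
    # leg and foot of bracket
    m=(np.hypot(W[:,0]-.493,W[:,1]+.464)<.05)&(W[:,2]>.003)&(W[:,2]<.009)
    print("foot",rect(W[m]),np.round(W[m].mean(0),3))
print(robot.tcp_to_tips);tool()
E
python3 m.py
```

```text
top
bracket 49 rect [ 0.4947 -0.4481] [31.4  6.4] -4.3 mean [ 0.4945 -0.4477  0.0414] mid low
   pca ang -2.6
shaft 179 rect [ 0.4484 -0.2185] [70.1 19.8] 71.3 mean [ 0.4481 -0.2183  0.0186] mid low
   pca ang 71.4
clevis 62 rect [ 0.5879 -0.3442] [29.5 20.4] 13.8 mean [ 0.5873 -0.3447  0.0407] mid low
   pca ang 10.1
pull 136 rect [ 0.5556 -0.2392] [56.1 12.5] -9.7 mean [ 0.5549 -0.2388  0.0309] mid low
   pca ang -8.2
cover 205 rect [ 0.4862 -0.3454] [36.3 35. ] -11.1 mean [ 0.4869 -0.3449  0.0247] mid low
   pca ang 22.9
tray (array([ 0.5499, -0.0176]), array([281. , 185.5]), 4.9) [ 0.409 -0.108  0.031] [0.693 0.086 0.039]
foot (array([ 0.4924, -0.4655]), array([93.5, 87.5]), -55.8) [ 0.495 -0.473  0.005]
side
bracket 17 rect [ 0.496  -0.4432] [28.8  9.3] -9.6 mean [ 0.4964 -0.4442  0.0408] mid low
   pca ang -2.3
shaft 63 rect [ 0.4477 -0.2141] [83.8 21. ] 70.8 mean [ 0.4467 -0.213   0.0191] mid low
   pca ang 70.8
clevis 16 rect [ 0.5869 -0.3355] [28.  13.8] 24.3 mean [ 0.5863 -0.3354  0.0414] mid low
   pca ang 12.1
pull 50 rect [ 0.5543 -0.2353] [53.2 20.5] -11.2 mean [ 0.554  -0.2335  0.0307] mid low
   pca ang -7.0
cover 50 rect [ 0.4863 -0.3403] [36.3 33.8] -63.5 mean [ 0.4861 -0.3397  0.0247] mid low
   pca ang -70.8
tray (array([ 0.5482, -0.0094]), array([279.8, 185.8]), 4.1) [ 0.408 -0.106  0.031] [0.693 0.093 0.039]
foot (array([ 0.4888, -0.4644]), array([87.8, 74.1]), 18.2) [ 0.487 -0.459  0.005]
0.1734
t 1.5 tcp [ 0.1789 -0.5727  0.4047] yhead -72.7 zaxis [-0. -0. -1.] w 0.0856 F 0.0 [-0.1  0.3  0.3] j6 1.57
```

```bash
python3 -m pendant '[4,1.6,-1,0,0,21,1,5,2,-2,0,0,28,1,6,2.5,-3,0,0,35,1,7.5,3,-4,0,0,42,1,9,3.5,-4,0,0,49,1,10.5,4.2,-4,0,0,56,1,12,5,-4,0,0,63,1,12.6,5,-4,0,0,69,1,12.6,5,-4,0,0,69,1,12.6,5,-4,0,0,69,1]' 60
cat > tray.py <<'E'
from h import *
from scipy.optimize import least_squares
def fit(p,c0,a0):
    W=cloud(p).reshape(-1,3);m=(W[:,2]>.0325)&(W[:,2]<.0355)&(np.hypot(W[:,0]-c0[0],W[:,1]-c0[1])<.16)
    q=W[m,:2]*1000
    def loc(v):
        a=np.radians(v[2]);d=q-np.array(v[:2]);ex=np.array([np.cos(a),np.sin(a)]);ey=np.array([-ex[1],ex[0]])
        return d@ex,d@ey
    def f(v):
        x,y=loc(v)
        def seg(u,w,u0,L): return np.hypot(u-u0,np.maximum(abs(w)-L,0))
        D=[seg(x,y,u,84) for u in(-126,-42,42,126)]+[seg(y,x,u,128) for u in(-82,0,82)]
        return np.maximum(np.min(D,0)-1.5,0)
    best=None
    for da in(-3,0,3):
        for dx in(-6,0,6):
            r=least_squares(f,[c0[0]*1000+dx,c0[1]*1000,a0+da],loss="soft_l1",f_scale=2.)
            if best is None or r.cost<best.cost:best=r
    print("tray c",np.round(best.x,2),"cost",round(best.cost,1),len(q))
    return best.x
def comp(v,i,j):
    a=np.radians(v[2]);x,y=84*i,41*j  # a: heading of tray x axis
    return np.round(np.array(v[:2])+[x*np.cos(a)-y*np.sin(a),x*np.sin(a)+y*np.cos(a)],1)
E
python3 - <<'E'
from tray import *
V=[]
for n in("top","side"):
    V.append(fit(robot.read_camera(n),(.557,-.012),184.6))
v=np.mean(V,0)
for i in(-1,0,1):
    for j in(-1,1): print(i,j,comp(v,i,j))
a=np.radians(v[2]);print("pin",v[:2]+[-148*np.cos(a)+64*np.sin(a),-148*np.sin(a)-64*np.cos(a)])
p=robot.read_camera("top")
part("bracket",(.494,-.448),p,r=.03)
tool()
E
```

```text
clock: 2.33
tcp_pos: [0.4987, -0.4451, 0.3038]
ee_rot: [0.725, 0.688, 0.001, 0.0]
force: [-1.2, 0.1, 0.1]
gripper_width: 0.0852
grasp_force: 0.0
tray c [559.53 -10.74 184.92] cost 5598.8 602
tray c [558.1   -6.56 185.02] cost 2386.7 304
-1 -1 [638.9  39.5]
-1 1 [646.1 -42.2]
0 -1 [555.3  32.2]
0 1 [562.4 -49.5]
1 -1 [471.6  24.9]
1 1 [478.7 -56.8]
pin [700.70734562  67.93901248]
bracket 47 rect [ 0.4946 -0.448 ] [31.3  7.1] -1.8 mean [ 0.4944 -0.4479  0.041 ] mid low
   pca ang -4.7
t 2.48 tcp [ 0.4942 -0.4473  0.3043] yhead -3.7 zaxis [-0.001  0.    -1.   ] w 0.0853 F 0.0 [-0.6  0.7 -0. ] j6 0.9
```

```bash
python3 -m pendant '[0,0,-1.5,0,0,0,1,0,0,-3,0,0,0,1,0,0,-4,0,0,0,1,0,0,-4.55,0,0,0,1,0,0,-4.55,0,0,0,1,0,0,-4.55,0,0,0,0,0,0,-4.55,0,0,0,0,0,0,-4.55,0,0,0,0,0,0,-4.55,0,0,0,0,0,0,-4.55,0,0,0,0]' 60 
python3 -m pendant '[0,0,0,0,0,0,0,0,0,0,0,0,0,0,0,0,0,0,0,0,0,0,0,1.5,0,0,0,0,0,0,3,0,0,0,0,0,0,4,0,0,0,0,0,0,4,0,0,0,0]'
python3 - <<'E'
from tray import *
V=[]
p=robot.read_camera("top");v=fit(p,(.557,-.012),184.6)
img=cv2.resize(p["pixels"][150:320,240:380],None,fx=3.5,fy=3.5,interpolation=cv2.INTER_CUBIC)
a=np.radians(v[2]);ex=np.array([np.cos(a),np.sin(a)]);ey=np.array([-ex[1],ex[0]])
def pt(x,y):
    P=v[:2]+x*ex+y*ey;u=proj(p,[P[0]/1000,P[1]/1000,.034]);return tuple(int(round((t-o+.5)*3.5)) for t,o in zip(u,(240,150)))
for u in(-128,-42,42,128): cv2.line(img,pt(u,-84),pt(u,84),(0,0,255),1)
for u in(-84,0,84): cv2.line(img,pt(-128,u),pt(128,u),(0,0,255),1)
cv2.circle(img,pt(-148,-64),4,(0,255,0),1)
cv2.imwrite("pics/tr.png",img)
part("bracket",(.494,-.448),p,r=.05);tool()
E
```

```text
clock: 3.32
tcp_pos: [0.4944, -0.4483, 0.1929]
ee_rot: [0.729, 0.684, 0.0, 0.001]
force: [-0.8, 0.1, 3.3]
gripper_width: 0.0298
grasp_force: 59.0
clock: 3.9
tcp_pos: [0.4958, -0.4493, 0.2983]
ee_rot: [0.729, 0.684, 0.0, 0.005]
force: [1.3, -0.9, -0.8]
gripper_width: 0.0302
grasp_force: 59.8
tray c [560.09 -10.87 185.  ] cost 5942.6 621
bracket few 0
t 3.95 tcp [ 0.4952 -0.4487  0.2953] yhead -3.7 zaxis [ 0.006 -0.005 -1.   ] w 0.0302 F 59.8 [-0.1  0.3 -2.1] j6 0.9
```

View pics/tr.png

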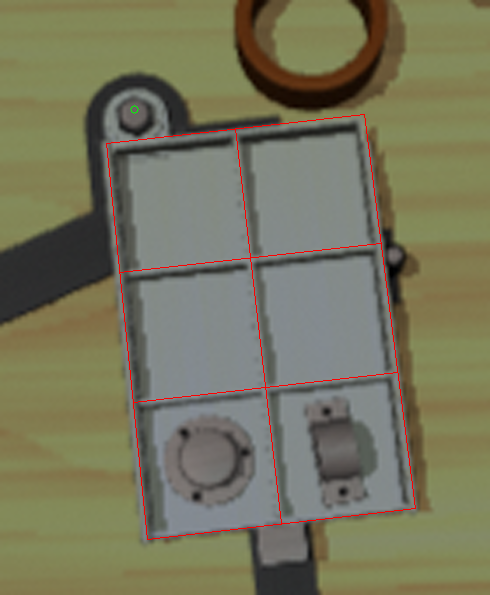

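```bash
python3 -m pendant '[0.2,0.8,0,0,0,0,0,0.6,2.2,0,0,0,1,0,1,3.6,0,0,0,2,0,1.4,5,0,0,0,3,0,1.8,6.4,0,0,0,4,0,2.2,7.8,0,0,0,5,0,2.6,9.2,0,0,0,6,0,3,10.6,0,0,0,7,0,3.4,12,0,0,0,8,0,3.8,13.4,0,0,0,8.7,0]' 60 
python3 -m pendant '[0.4,1.4,0,0,0,0,0,0.8,2.8,0,0,0,0,0,1.2,4.2,0,0,0,0,0,1.6,5.6,0,0,0,0,0,1.85,6.5,0,0,0,0,0,1.92,6.85,0,0,0,0,0,1.92,6.85,0,0,0,0,0,1.92,6.85,0,0,0,0,0,1.92,6.85,0,0,0,0,0]'
python3 - <<'E'
from tray import *
tool()
p=robot.read_camera("side")
W=cloud(p).reshape(-1,3)
s=robot.sense()["tcp_pos"];m=(np.hypot(W[:,0]-s[0],W[:,1]-s[1])<.045)&(W[:,2]>.05)&(W[:,2]<.20)
for a in np.arange(.06,.16,.01):
    q=W[m&(W[:,2]>a)&(W[:,2]<a+.01)]
    if len(q):print(round(a,2),len(q),np.round(q.min(0)[:2],3),np.round(q.max(0)[:2],3))
cv2.imwrite("pics/s1.png",cv2.resize(p["pixels"][120:340,180:440],None,fx=2.5,fy=2.5))
E
```

```text
clock: 4.78
tcp_pos: [0.5884, -0.1108, 0.2896]
ee_rot: [0.675, 0.738, -0.001, -0.001]
force: [1.2, -0.4, -1.0]
gripper_width: 0.0303
grasp_force: 59.8
clock: 5.53
tcp_pos: [0.6363, 0.0573, 0.2903]
ee_rot: [0.676, 0.737, -0.001, -0.0]
force: [-0.4, 0.2, -0.6]
gripper_width: 0.03
grasp_force: 59.8
t 5.53 tcp [0.6363 0.0573 0.2903] yhead 5.0 zaxis [-0.001 -0.001 -1.   ] w 0.03 F 59.8 [-0.4  0.2 -0.6] j6 1.57
0.09 12 [0.62  0.052] [0.649 0.065]
0.1 44 [0.62  0.041] [0.652 0.065]
0.11 38 [0.621 0.057] [0.658 0.067]
0.12 61 [0.609 0.058] [0.662 0.072]
0.13 80 [0.607 0.045] [0.662 0.072]
0.14 50 [0.607 0.048] [0.664 0.071]
0.15 35 [0.608 0.047] [0.665 0.071]
```

View pics/s1.png

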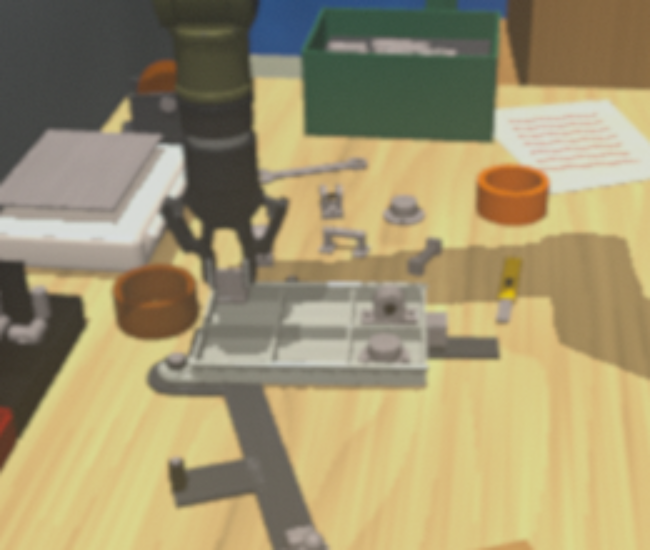

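```bash
python3 -m pendant '[0,0,-1,0,0,0,0,0,0,-2,0,0,0,0,0,0,-2.7,0,0,0,0,0,0,-3.2,0,0,0,0,0,0,-3.5,0,0,0,0,0,0,-3.5,0,0,0,0,0,0,-3.5,0,0,0,0,0,0,-3.5,0,0,0,0.2,0,0,-3.5,0,0,0,0.5,0,0,-3.5,0,0,0,0.5]' 60 
python3 -m pendant '[0,0,0,0,0,0,0.5,0,0,0,0,0,0,0.5,0,0,0.7,0,0,0,0.5,0,0,1.5,0,0,0,0.5,0,0,3,0,0,0,1,0,-1,4,0,0,0,1,0,-2,4,0,0,0,1,0,-3.5,4,0,0,0,1,0,-5,4,0,0,0,1,0,-5.5,4,0,0,0,1]'
cat > now.py <<'E'
from tray import *
P=dict(bracket=(.637,.058),clevis=(.588,-.342),shaft=(.448,-.216),pull=(.555,-.237))
p=robot.read_camera("top")
for k in sys.argv[1:]: part(k.split("@")[0],eval(k.split("@")[1]) if "@" in k else P[k],p,dz=.012 if "@" in k else 0,r=.05)
tool()
E
python3 now.py "bracket@(.637,.058)" clevis shaft pull
```

```text
clock: 6.42
tcp_pos: [0.6373, 0.0581, 0.204]
ee_rot: [0.676, 0.737, 0.0, 0.0]
force: [-0.1, 0.2, 0.6]
gripper_width: 0.0428
grasp_force: 0.0
clock: 7.25
tcp_pos: [0.6368, -0.083, 0.3037]
ee_rot: [0.676, 0.736, -0.001, 0.001]
force: [0.1, 0.3, -1.2]
gripper_width: 0.0854
grasp_force: 0.0
bracket 37 rect [0.6372 0.0571] [30.1  5.6] 5.0 mean [0.6375 0.057  0.0531] mid low
   pca ang 4.5
clevis 65 rect [ 0.588  -0.3441] [29.8 21.9] 14.6 mean [ 0.5873 -0.3443  0.0404] mid low
   pca ang 11.5
shaft few 0
pull few 0
t 7.3 tcp [ 0.6368 -0.0835  0.3035] yhead 4.8 zaxis [ 0.    -0.002 -1.   ] w 0.0854 F 0.0 [-0.5 -1.   0.4] j6 1.36
```

```bash
python3 -m pendant '[-0.3,-1.6,0,0,0,2,1,-0.6,-3.2,0,0,0,4,1,-0.9,-4.8,0,0,0,6,1,-1.2,-6.4,0,0,0,7.7,1,-1.5,-8,0,0,0,7.7,1,-1.8,-9.6,0,0,0,7.7,1,-1.96,-10.4,0,0,0,7.7,1,-1.96,-10.4,0,0,0,7.7,1,-1.96,-10.4,0,0,0,7.7,1,-1.96,-10.4,0,0,0,7.7,1]' 60 
python3 now.py clevis shaft pull; python3 - <<'E'
from h import *
p=robot.read_camera("top");W=cloud(p).reshape(-1,3)
m=(np.hypot(W[:,0]-.588,W[:,1]+.344)<.05)&(W[:,2]>.004)&(W[:,2]<.013);print(rect(W[m]),m.sum())
E
```

```text
clock: 8.13
tcp_pos: [0.5881, -0.338, 0.3031]
ee_rot: [0.624, 0.781, 0.0, -0.0]
force: [-0.1, 0.4, 0.2]
gripper_width: 0.0852
grasp_force: 0.0
clevis 66 rect [ 0.5881 -0.3448] [29.6 22.6] 10.7 mean [ 0.5876 -0.3445  0.0406] mid low
   pca ang 12.8
shaft 183 rect [ 0.4483 -0.2185] [70.  20.2] 71.0 mean [ 0.448  -0.2191  0.0184] mid low
   pca ang 70.8
pull 136 rect [ 0.5554 -0.2394] [55.7 12.7] -8.3 mean [ 0.5547 -0.2388  0.0309] mid low
   pca ang -8.4
t 8.18 tcp [ 0.5883 -0.3376  0.3032] yhead 12.8 zaxis [-0.     0.001 -1.   ] w 0.0856 F 0.0 [ 0.5 -0.2 -0.5] j6 0.83
(array([ 0.5755, -0.3461]), array([87.7, 61.8]), -60.3) 116
```

```bash
python3 -m pendant '[0,-0.27,-1.5,0,0,0,1,0,-0.27,-3,0,0,0,1,0,-0.27,-4,0,0,0,1,0,-0.27,-4.5,0,0,0,1,0,-0.27,-4.5,0,0,0,1,0,-0.27,-4.5,0,0,0,1,0,-0.27,-4.5,0,0,0,0,0,-0.27,-4.5,0,0,0,0,0,-0.27,-4.5,0,0,0,0,0,-0.27,-4.5,0,0,0,0]' 60 
python3 -m pendant '[0,0,0,0,0,0,0,0,0,0,0,0,0,0,0,0,0,0,0,0,0,0,0,1.5,0,0,0,0,0,0,3,0,0,0,0,0,0,4,0,0,0,0,0,0,4,0,0,0,0,0,0,4,0,0,0,0]'
python3 -c "
from h import *
tool()"
```

```text
clock: 9.07
tcp_pos: [0.5885, -0.346, 0.1925]
ee_rot: [0.624, 0.781, 0.0, 0.001]
force: [-0.5, -0.8, -0.7]
gripper_width: 0.0387
grasp_force: 0.0
clock: 9.73
tcp_pos: [0.5885, -0.3461, 0.2929]
ee_rot: [0.624, 0.781, 0.0, 0.002]
force: [0.4, 0.4, -2.0]
gripper_width: 0.0286
grasp_force: 60.0
t 9.73 tcp [ 0.5885 -0.3461  0.2929] yhead 12.7 zaxis [ 0.003 -0.002 -1.   ] w 0.0286 F 60.0 [ 0.4  0.4 -2. ] j6 0.82
```

```bash
python3 -m pendant '[0.1,0.7,0,0,0,-1,0,0.4,2.1,0,0,0,-2,0,0.7,3.5,0,0,0,-3,0,1,4.9,0,0,0,-4,0,1.3,6.3,0,0,0,-5,0,1.6,7.7,0,0,0,-6,0,1.9,9.1,0,0,0,-7,0,2.1,10.5,0,0,0,-7.7,0,2.31,11.6,0,0,0,-7.7,0,2.31,12.05,0,0,0,-7.7,0]' 60 
python3 -m pendant '[0,0,0,0,0,0,0,0,0,0,0,0,0,0,0,0,0,0,0,0,0]'
python3 - <<'E'
from h import *
tool()
p=robot.read_camera("side")
W=cloud(p).reshape(-1,3)
s=robot.sense()["tcp_pos"];m=(np.hypot(W[:,0]-s[0],W[:,1]-s[1])<.045)&(W[:,2]>.05)&(W[:,2]<.20)
for a in np.arange(.06,.16,.01):
    q=W[m&(W[:,2]>a)&(W[:,2]<a+.01)]
    if len(q):print(round(a,2),len(q),np.round(q.min(0),3),np.round(q.max(0)[:2],3))
E
```

```text
clock: 10.57
tcp_pos: [0.6453, -0.0407, 0.2886]
ee_rot: [0.674, 0.739, -0.0, -0.002]
force: [-0.0, -0.6, -0.7]
gripper_width: 0.029
grasp_force: 60.0
clock: 10.82
tcp_pos: [0.6451, -0.0454, 0.2899]
ee_rot: [0.676, 0.737, -0.001, -0.001]
force: [0.0, -0.7, -0.8]
gripper_width: 0.0286
grasp_force: 60.0
t 10.82 tcp [ 0.6451 -0.0454  0.2899] yhead 5.0 zaxis [-0.002 -0.001 -1.   ] w 0.0286 F 60.0 [ 0.  -0.7 -0.8] j6 1.41
0.09 6 [ 0.637 -0.023  0.098] [ 0.657 -0.02 ]
0.1 75 [ 0.627 -0.059  0.1  ] [ 0.657 -0.018]
0.11 24 [ 0.629 -0.048  0.11 ] [ 0.658 -0.025]
0.12 50 [ 0.618 -0.048  0.12 ] [ 0.67  -0.026]
0.13 58 [ 0.617 -0.055  0.13 ] [ 0.671 -0.026]
0.14 42 [ 0.617 -0.056  0.14 ] [ 0.672 -0.029]
0.15 37 [ 0.606 -0.056  0.15 ] [ 0.676 -0.029]
```

```bash
python3 -m pendant '[0.04,0.06,-1,0,0,0,0,0.04,0.06,-2,0,0,0,0,0.04,0.06,-2.7,0,0,0,0,0.04,0.06,-3.2,0,0,0,0,0.04,0.06,-3.45,0,0,0,0,0.04,0.06,-3.45,0,0,0,0,0.04,0.06,-3.45,0,0,0,0,0.04,0.06,-3.45,0,0,0,0.2,0.04,0.06,-3.45,0,0,0,0.5,0.04,0.06,-3.45,0,0,0,0.5]' 60 
python3 -m pendant '[0,0,0,0,0,0,0.5,0,0,0,0,0,0,0.5,0,0,0.7,0,0,0,0.5,0,0,1.5,0,0,0,0.5,0,0,3,0,0,0,0.5,-0.5,-1,4,0,0,7,0.5,-1,-2,4,0,0,14,0.5,-1.5,-3.5,4,0,0,21,0.5,-2,-5,4,0,0,28,0.5,-3,-6.5,4,0,0,35,0.5]'
python3 -m pendant '[-0.6,-1.2,0,0,0,7,0.5,-0.6,-1.2,0,0,0,14,0.5,-0.6,-1.2,0,0,0,21,0.5,-0.6,-1.2,0,0,0,28,0.5,-0.6,-1.2,0,0,0,35,0.5,-0.6,-1.2,0,0,0,41.6,0.5,-0.6,-1.2,0,0,0,41.6,0.5,-0.6,-1.2,0,0,0,41.6,0.5]'
python3 now.py "bracket@(.637,.058)" "clevis@(.646,-.045)" shaft pull
```

```text
clock: 11.7
tcp_pos: [0.647, -0.0432, 0.2052]
ee_rot: [0.675, 0.737, 0.0, 0.0]
force: [0.8, -0.1, -1.1]
gripper_width: 0.0427
grasp_force: 0.0
clock: 12.53
tcp_pos: [0.5753, -0.2023, 0.3053]
ee_rot: [0.421, 0.907, 0.0, 0.001]
force: [0.4, 0.2, -0.4]
gripper_width: 0.0429
grasp_force: 0.0
clock: 13.2
tcp_pos: [0.5598, -0.2308, 0.3048]
ee_rot: [0.077, 0.997, -0.0, 0.0]
force: [-0.3, 0.5, 0.3]
gripper_width: 0.0427
grasp_force: 0.0
bracket 39 rect [0.6375 0.0572] [30.6  5.6] 5.0 mean [0.6373 0.0569 0.0527] mid low
   pca ang 5.0
clevis 57 rect [ 0.6472 -0.0434] [29.3 20.1] 9.2 mean [ 0.6467 -0.0426  0.0522] mid low
   pca ang 6.8
shaft 187 rect [ 0.4484 -0.2186] [69.9 20.1] 71.5 mean [ 0.448  -0.2191  0.0187] mid low
   pca ang 71.0
pull 117 rect [ 0.552  -0.2388] [48.8 12.1] -8.6 mean [ 0.5515 -0.2385  0.031 ] mid low
   pca ang -9.1
t 13.25 tcp [ 0.5599 -0.2307  0.3048] yhead 81.2 zaxis [ 0. -0. -1.] w 0.0427 F 0.0 [-0.2 -0.6 -0.7] j6 -0.24
```

```bash
python3 -m pendant '[-0.18,-0.34,-1,0,0,0.4,0.5,-0.18,-0.34,-2.5,0,0,0.4,0.5,-0.18,-0.34,-4,0,0,0.4,0.5,-0.18,-0.34,-4.85,0,0,0.4,0.5,-0.18,-0.34,-4.85,0,0,0.4,0.5,-0.18,-0.34,-4.85,0,0,0.4,0.5,-0.18,-0.34,-4.85,0,0,0.4,0,-0.18,-0.34,-4.85,0,0,0.4,0,-0.18,-0.34,-4.85,0,0,0.4,0,-0.18,-0.34,-4.85,0,0,0.4,0]' 60 
python3 -m pendant '[0,0,0,0,0,0,0,0,0,0,0,0,0,0,0,0,0,0,0,0,0,0,0,1.5,0,0,0,0,0,0,3,0,0,0,0,0,0,4.3,0,0,0,0,0,0,4.3,0,0,0,0,0,0,4.3,0,0,0,0]'
python3 -c "
from h import *
tool()"
```

```text
clock: 14.08
tcp_pos: [0.5565, -0.2397, 0.1858]
ee_rot: [0.072, 0.997, -0.001, 0.002]
force: [-0.3, 1.0, 7.8]
gripper_width: 0.0104
grasp_force: 60.1
clock: 14.75
tcp_pos: [0.5565, -0.2398, 0.2941]
ee_rot: [0.072, 0.997, -0.001, 0.003]
force: [0.9, -0.2, -1.3]
gripper_width: 0.0108
grasp_force: 59.0
t 14.75 tcp [ 0.5565 -0.2398  0.2941] yhead 81.8 zaxis [ 0.006 -0.002 -1.   ] w 0.0108 F 59.0 [ 0.9 -0.2 -1.3] j6 -0.26
```

```bash
python3 -m pendant '[0,0.6,0,0,0,1.5,0,0,1.8,0,0,0,3,0,0,3.1,0,0,0,4.5,0,0,4.4,0,0,0,6,0,0,5.7,0,0,0,7.5,0,0,7,0,0,0,9,0,0,8.3,0,0,0,10.5,0,0,9.5,0,0,0,12,0,0,10.4,0,0,0,13.2,0,0,10.81,0,0,0,13.2,0]' 60 
python3 -m pendant '[0,0,0,0,0,0,0,0,0,0,0,0,0,0,0,0,0,0,0,0,0]'
python3 - <<'E'
from h import *
tool()
p=robot.read_camera("side")
W=cloud(p).reshape(-1,3)
s=robot.sense()["tcp_pos"];m=(np.hypot(W[:,0]-s[0],W[:,1]-s[1])<.045)&(W[:,2]>.05)&(W[:,2]<.20)
for a in np.arange(.06,.16,.01):
    q=W[m&(W[:,2]>a)&(W[:,2]<a+.01)]
    if len(q):print(round(a,2),len(q),np.round(q.min(0),3),np.round(q.max(0)[:2],3))
E
```

```text
clock: 15.58
tcp_pos: [0.5539, 0.0342, 0.2892]
ee_rot: [-0.046, 0.999, 0.001, -0.002]
force: [0.1, 0.2, -1.9]
gripper_width: 0.0107
grasp_force: 59.0
clock: 15.83
tcp_pos: [0.5549, 0.0303, 0.2902]
ee_rot: [-0.043, 0.999, -0.0, -0.001]
force: [0.3, 0.1, -0.9]
gripper_width: 0.0108
grasp_force: 59.0
t 15.83 tcp [0.5549 0.0303 0.2902] yhead 95.0 zaxis [-0.001 -0.001 -1.   ] w 0.0108 F 59.0 [ 0.3  0.1 -0.9] j6 -0.03
0.1 32 [0.52  0.013 0.106] [0.585 0.047]
0.11 49 [0.52  0.017 0.11 ] [0.583 0.045]
0.12 51 [0.525 0.03  0.12 ] [0.58  0.051]
0.13 80 [0.525 0.024 0.13 ] [0.579 0.053]
0.14 30 [0.543 0.024 0.14 ] [0.564 0.051]
0.15 5 [0.546 0.048 0.151] [0.557 0.05 ]
```

```bash
python3 -m pendant '[0.06,0,-1,0,0,0,0,0.06,0,-2,0,0,0,0,0.06,0,-3,0,0,0,0,0.06,0,-3.5,0,0,0,0,0.06,0,-3.8,0,0,0,0,0.06,0,-3.8,0,0,0,0,0.06,0,-3.8,0,0,0,0,0.06,0,-3.8,0,0,0,0.15,0.06,0,-3.8,0,0,0,0.35,0.06,0,-3.8,0,0,0,0.35]' 60 
python3 -m pendant '[0,0,0,0,0,0,0.35,0,0,0,0,0,0,0.35,0,0,0.7,0,0,0,0.35,0,0,1.5,0,0,0,0.35,0,0,3,0,0,0,0.35,-0.5,-1.5,4,0,0,7,0.35,-1,-3,4,0,0,14,0.35,-1.5,-4.5,4,0,0,21,0.35,-2,-6,4,0,0,28,0.35,-2.5,-7.5,4,0,0,35,0.35]'
python3 -m pendant '[-0.6,-1,0,0,0,7,0.5,-1.2,-2,0,0,0,14,0.5,-1.8,-2.5,0,0,0,21,0.5,-1.8,-2.5,0,0,0,28,0.5,-1.8,-2.5,0,0,0,31.2,0.5,-1.8,-2.5,0,0,0,31.2,0.5,-1.8,-2.5,0,0,0,31.2,0.5,-1.8,-2.5,0,0,0,31.2,0.5]'
python3 now.py "bracket@(.637,.058)" "clevis@(.646,-.045)" "pull@(.555,.031)" shaft
```

```text
clock: 16.72
tcp_pos: [0.5571, 0.0305, 0.1961]
ee_rot: [-0.043, 0.999, -0.0, 0.0]
force: [0.5, 0.5, 0.5]
gripper_width: 0.0296
grasp_force: 0.0
clock: 17.55
tcp_pos: [0.4973, -0.1476, 0.2964]
ee_rot: [-0.328, 0.945, -0.0, 0.0]
force: [0.5, 0.5, 0.3]
gripper_width: 0.0303
grasp_force: 0.0
clock: 18.22
tcp_pos: [0.4531, -0.2086, 0.296]
ee_rot: [-0.567, 0.824, -0.0, 0.0]
force: [-1.2, 0.4, -0.4]
gripper_width: 0.0425
grasp_force: 0.0
bracket 38 rect [0.6372 0.057 ] [31.   5.6] 5.4 mean [0.6371 0.0569 0.0526] mid low
   pca ang 5.2
clevis 61 rect [ 0.6468 -0.0421] [29.4 20.3] 4.7 mean [ 0.6479 -0.0433  0.0525] mid low
   pca ang 13.4
pull 132 rect [0.5513 0.0466] [56.4 52.5] 5.5 mean [0.553  0.0272 0.0425] mid low
   pca ang 7.7
shaft 103 rect [ 0.4532 -0.2038] [39.3 20.2] 71.0 mean [ 0.4546 -0.2005  0.0183] mid low
   pca ang 72.2
t 18.27 tcp [ 0.4531 -0.2085  0.296 ] yhead 159.0 zaxis [ 0. -0. -1.] w 0.0432 F 0.0 [-0.3 -0.2  0.1] j6 -1.64
```

```bash
python3 -m pendant '[-0.19,-0.41,-1,0,0,2.2,0.5,-0.19,-0.41,-2.5,0,0,2.2,0.5,-0.19,-0.41,-4,0,0,2.2,0.5,-0.19,-0.41,-4.8,0,0,2.2,0.5,-0.19,-0.41,-4.8,0,0,2.2,0.5,-0.19,-0.41,-4.8,0,0,2.2,0.5,-0.19,-0.41,-4.8,0,0,2.2,0,-0.19,-0.41,-4.8,0,0,2.2,0,-0.19,-0.41,-4.8,0,0,2.2,0,-0.19,-0.41,-4.8,0,0,2.2,0]' 60 
python3 -m pendant '[0,0,0,0,0,0,0,0,0,0,0,0,0,0,0,0,0,0,0,0,0,0,0,1.5,0,0,0,0,0,0,3,0,0,0,0,0,0,4.5,0,0,0,0,0,0,4.5,0,0,0,0,0,0,4.5,0,0,0,0]'
python3 -c "
from h import *
tool()"
```

```text
clock: 19.1
tcp_pos: [0.4485, -0.219, 0.1766]
ee_rot: [-0.583, 0.813, -0.0, 0.0]
force: [-0.5, -0.8, 2.6]
gripper_width: 0.0136
grasp_force: 58.6
clock: 19.77
tcp_pos: [0.4493, -0.2196, 0.2908]
ee_rot: [-0.583, 0.813, -0.002, 0.001]
force: [-0.1, 0.4, -1.5]
gripper_width: 0.0135
grasp_force: 58.8
t 19.77 tcp [ 0.4493 -0.2196  0.2908] yhead 161.3 zaxis [ 0.005 -0.003 -1.   ] w 0.0135 F 58.8 [-0.1  0.4 -1.5] j6 -1.7
```

```bash
python3 -m pendant '[0.4,0.6,0,0,0,-6.7,0,0.9,1.3,0,0,0,-13.4,0,1.4,2,0,0,0,-20.1,0,1.9,2.7,0,0,0,-26.8,0,2.4,3.4,0,0,0,-33.5,0,2.9,4.1,0,0,0,-40.2,0,3.4,4.8,0,0,0,-46.9,0,3.9,5.5,0,0,0,-53.6,0,4.3,6.2,0,0,0,-60.3,0,4.56,6.74,0,0,0,-66.3,0]' 60 
python3 -m pendant '[0,0,0,0,0,0,0,0,0,0,0,0,0,0,0,0,0,0,0,0,0]'
python3 - <<'E'
from h import *
tool()
p=robot.read_camera("side")
W=cloud(p).reshape(-1,3)
s=robot.sense()["tcp_pos"];m=(np.hypot(W[:,0]-s[0],W[:,1]-s[1])<.045)&(W[:,2]>.05)&(W[:,2]<.20)
for a in np.arange(.08,.16,.01):
    q=W[m&(W[:,2]>a)&(W[:,2]<a+.01)]
    if len(q):print(round(a,2),len(q),np.round(q.min(0),3),np.round(q.max(0)[:2],3))
cv2.imwrite("pics/s2.png",cv2.resize(p["pixels"][120:340,180:440],None,fx=2.5,fy=2.5))
E
```

```text
clock: 20.6
tcp_pos: [0.5623, -0.0491, 0.2863]
ee_rot: [-0.041, 0.999, 0.0, -0.001]
force: [0.5, -0.7, -1.0]
gripper_width: 0.0137
grasp_force: 58.9
clock: 20.85
tcp_pos: [0.5614, -0.0507, 0.2871]
ee_rot: [-0.044, 0.999, -0.0, -0.001]
force: [-0.5, 0.2, -1.8]
gripper_width: 0.0135
grasp_force: 58.8
t 20.85 tcp [ 0.5614 -0.0507  0.2871] yhead 95.1 zaxis [-0.003 -0.    -1.   ] w 0.0135 F 58.8 [-0.5  0.2 -1.8] j6 -0.18
0.11 37 [ 0.527 -0.05   0.111] [ 0.597 -0.035]
0.12 97 [ 0.527 -0.065  0.12 ] [ 0.595 -0.027]
0.13 50 [ 0.528 -0.059  0.13 ] [ 0.597 -0.028]
0.14 23 [ 0.549 -0.041  0.14 ] [ 0.569 -0.026]
0.15 6 [ 0.548 -0.063  0.15 ] [ 0.564 -0.028]
```

View pics/s2.png

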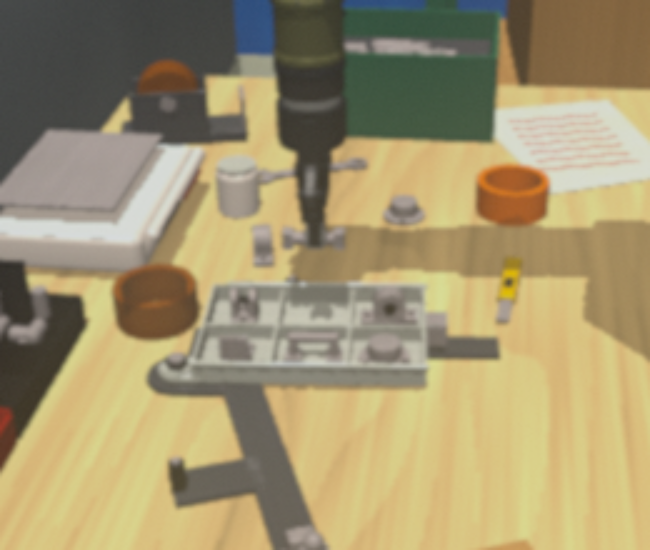

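```bash
python3 - <<'E'
from h import *
p=robot.read_camera("side");W=cloud(p)
# crop px (320,312)-> full
u,v=180+320/2.5,120+312/2.5
for dv in(-6,-3,0,3,6): print(np.round(W[int(v+dv),int(u-8):int(u+9):4].reshape(-1,3),3).tolist())
for n in("top","side"):
    p=robot.read_camera(n)
    for r in robot.trace("shaft",p): print(n,r["conf"],np.round(r["centre"]),r["region"].sum())
E
```

```text
[[0.587, -0.086, 0.021], [0.574, -0.085, 0.022], [0.563, -0.09, 0.02], [0.551, -0.09, 0.021], [0.539, -0.094, 0.019]]
[[0.586, -0.082, 0.012], [0.575, -0.085, 0.012], [0.562, -0.081, 0.015], [0.55, -0.085, 0.013], [0.538, -0.088, 0.012]]
[[0.583, -0.064, 0.014], [0.572, -0.069, 0.011], [0.56, -0.069, 0.012], [0.549, -0.073, 0.01], [0.536, -0.073, 0.011]]
[[0.582, -0.055, 0.009], [0.569, -0.048, 0.014], [0.557, -0.05, 0.013], [0.545, -0.052, 0.013], [0.534, -0.055, 0.012]]
[[0.574, -0.01, 0.028], [0.561, -0.005, 0.032], [0.55, -0.006, 0.032], [0.538, -0.007, 0.032], [0.528, -0.011, 0.03]]
side 0.29 [307. 340.] 108
```

```bash
python3 -m pendant '[0.03,0,-1.2,0,0,0,0,0.03,0,-2.5,0,0,0,0,0.03,0,-3.3,0,0,0,0,0.03,0,-3.7,0,0,0,0,0.03,0,-4,0,0,0,0,0.03,0,-4,0,0,0,0,0.03,0,-4,0,0,0,0,0.03,0,-4,0,0,0,0.15,0.03,0,-4,0,0,0,0.35,0.03,0,-4,0,0,0,0.35]' 60 
python3 -m pendant '[0,0,0,0,0,0,0.35,0,0,0,0,0,0,0.35,0,0,0.7,0,0,0,0.35,0,0,1.5,0,0,0,0.35,0,0,3,0,0,0,0.35,0,0,4,0,0,0,0.35,-0.5,-1.5,4,0,0,0,0.35,-1,-3,4,0,0,0,0,-1.5,-4.5,4,0,0,0,0,-2,-6,4,0,0,0,0]'
python3 - <<'E'
from tray import *
tool()
p=robot.read_camera("top");v=fit(p,(.557,-.012),184.6)
cv2.imwrite("pics/t3.png",cv2.resize(p["pixels"][120:370,60:500],None,fx=1.8,fy=1.8,interpolation=cv2.INTER_CUBIC))
W=cloud(p).reshape(-1,3)
m=(np.hypot(W[:,0]-.496,W[:,1]-.377)<.06)&(W[:,2]>.06);q=W[m];print("knob",len(q),rect(q),q.mean(0).round(4),q.max(0).round(3))
E
```

```text
clock: 21.98
tcp_pos: [0.5634, -0.0506, 0.1891]
ee_rot: [-0.044, 0.999, -0.0, 0.001]
force: [-0.2, -0.2, 0.4]
gripper_width: 0.0298
grasp_force: 0.0
clock: 22.82
tcp_pos: [0.5124, -0.2017, 0.2889]
ee_rot: [-0.044, 0.999, -0.0, 0.0]
force: [1.6, -0.1, -0.5]
gripper_width: -0.0004
grasp_force: 0.0
t 22.82 tcp [ 0.5124 -0.2017  0.2889] yhead 95.1 zaxis [ 0.001 -0.    -1.   ] w -0.0004 F 0.0 [ 1.6 -0.1 -0.5] j6 -0.46
tray c [560.37 -10.86 184.76] cost 7601.2 675
knob 61 (array([0.4966, 0.3788]), array([16.6, 16.5]), -23.8) [0.4964 0.3781 0.0757] [0.506 0.387 0.082]
```

View pics/t3.png

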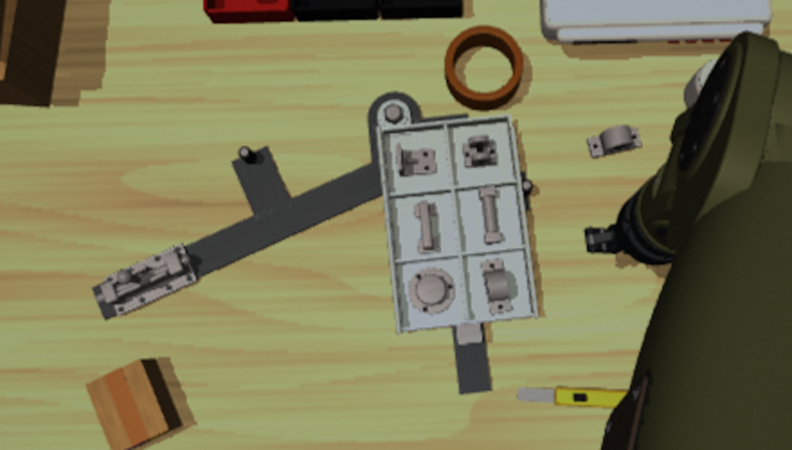

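```bash
cat > arc.py <<'E'
from tray import *
c0=np.array([559.5,-10.5]);A0=185.0;pin=np.array([701.3,66.2])
def loc(th,x,y):
    a=np.radians(A0)-th;ex=np.array([np.cos(a),np.sin(a)]);ey=np.array([-ex[1],ex[0]]);return pin+(148+x)*ex+(64+y)*ey
E
python3 - <<'E'
from arc import *
s=robot.sense()["tcp_pos"]*1000
print("to standoff",np.round((loc(0,100,120)-s[:2])/25,2),loc(0,100,120))
T=np.linspace(0,1.25,7);P=[loc(t,100,98.5) for t in T]
print("contact",P[0],"from standoff",np.round((P[0]-loc(0,100,120))/25,2))
for k in range(6): print(k,np.round((P[k+1]-P[k])/25,2),"deg",round(-np.degrees(T[1]),2), P[k+1].round(1),np.hypot(*P[k+1]).round(0))
p=robot.read_camera("top");W=cloud(p).reshape(-1,3)
for n,(x,y) in dict(bar=(.60,.16),boltplate=(.5,.37),post=(.66,.26),knifearea=(.47,-.14)).items():
    m=np.hypot(W[:,0]-x,W[:,1]-y)<.03;print(n,np.nanpercentile(W[m,2],[5,50,95,100]).round(3))
E
```

```text
to standoff [-1.6   2.75] [ 470.28037154 -138.71444865]
contact [ 468.40652307 -117.29626264] from standoff [-0.07  0.86]
0 [-1.32  2.09] deg -11.94 [435.5 -65.2] 440.0
1 [-0.86  2.31] deg -11.94 [414.1  -7.3] 414.0
2 [-0.36  2.44] deg -11.94 [405.1  53.7] 409.0
3 [0.15 2.46] deg -11.94 [408.9 115.2] 425.0
4 [0.66 2.38] deg -11.94 [425.3 174.6] 460.0
5 [1.14 2.19] deg -11.94 [453.7 229.4] 508.0
bar [-0.002  0.003  0.007  0.009]
boltplate [0.001 0.019 0.076 0.081]
post [-0.004  0.001  0.034  0.043]
knifearea [-0.001  0.639  0.661  0.668]
```

```bash
python3 -m pendant '[-0.8,1.4,0,0,0,0,0,-1.6,2.75,0,0,0,0,0,-1.6,2.75,0,0,0,0,0,-1.6,2.75,-1.5,0,0,0,0,-1.6,2.75,-3,0,0,0,0,-1.6,2.75,-4,0,0,0,0,-1.6,2.75,-4,0,0,0,0,-1.6,2.75,-4,0,0,0,0,-1.6,2.75,-4,0,0,0,0]'
python3 -m pendant '[-0.02,0.2,0,0,0,0,0,-0.03,0.4,0,0,0,0,0,-0.05,0.6,0,0,0,0,0,-0.06,0.7,0,0,0,0,0,-0.06,0.75,0,0,0,0,0,-0.06,0.75,0,0,0,0,0]'
python3 -c "
from h import *
tool()"
```

```text
clock: 23.67
tcp_pos: [0.4738, -0.1316, 0.1897]
ee_rot: [-0.044, 0.999, -0.0, 0.001]
force: [-0.3, -0.6, 0.1]
gripper_width: 0.0002
grasp_force: 0.0
clock: 24.17
tcp_pos: [0.4716, -0.1127, 0.1888]
ee_rot: [-0.044, 0.999, -0.0, 0.0]
force: [-0.7, -0.8, 0.1]
gripper_width: -0.0002
grasp_force: 0.1
t 24.17 tcp [ 0.4716 -0.1127  0.1888] yhead 95.0 zaxis [ 0.001 -0.    -1.   ] w -0.0002 F 0.1 [-0.7 -0.8  0.1] j6 -0.32
```

```bash
python3 -m pendant '[-0.1,0.15,0,0,0,-1,0,-0.23,0.35,0,0,0,-2,0,-0.36,0.56,0,0,0,-3.2,0,-0.5,0.78,0,0,0,-4.5,0,-0.64,1,0,0,0,-5.8,0,-0.78,1.22,0,0,0,-7.1,0,-0.92,1.44,0,0,0,-8.4,0,-1.06,1.66,0,0,0,-9.7,0,-1.2,1.88,0,0,0,-11,0,-1.32,2.09,0,0,0,-11.9,0]'
python3 - <<'E'
from tray import *
tool()
p=robot.read_camera("top");fit(p,(.545,.02),173)
E
```

```text
clock: 25.0
tcp_pos: [0.4382, -0.0605, 0.1885]
ee_rot: [0.061, 0.998, -0.0, 0.0]
force: [0.6, -0.4, 0.1]
gripper_width: 0.0001
grasp_force: 0.6
t 25.0 tcp [ 0.4382 -0.0605  0.1885] yhead 83.0 zaxis [ 0. -0. -1.] w 0.0001 F 0.6 [ 0.6 -0.4  0.1] j6 -0.01
tray c [546.16  21.63 171.76] cost 6672.8 517
```

```bash
python3 -m pendant '[-0.09,0.23,0,0,0,-1.2,0,-0.17,0.46,0,0,0,-2.4,0,-0.26,0.69,0,0,0,-3.6,0,-0.34,0.92,0,0,0,-4.8,0,-0.43,1.16,0,0,0,-6,0,-0.52,1.39,0,0,0,-7.2,0,-0.6,1.62,0,0,0,-8.4,0,-0.69,1.85,0,0,0,-9.6,0,-0.77,2.08,0,0,0,-10.8,0,-0.86,2.31,0,0,0,-12,0]'
python3 -m pendant '[-0.04,0.24,0,0,0,-1.2,0,-0.07,0.49,0,0,0,-2.4,0,-0.11,0.73,0,0,0,-3.6,0,-0.14,0.98,0,0,0,-4.8,0,-0.18,1.22,0,0,0,-6,0,-0.22,1.46,0,0,0,-7.2,0,-0.25,1.71,0,0,0,-8.4,0,-0.29,1.95,0,0,0,-9.6,0,-0.32,2.2,0,0,0,-10.8,0,-0.36,2.44,0,0,0,-12,0]'
python3 - <<'E'
from tray import *
tool()
p=robot.read_camera("top");v=fit(p,(.53,.09),147)
cv2.imwrite("pics/t4.png",cv2.resize(p["pixels"][120:370,60:400],None,fx=2.2,fy=2.2))
E
```

```text
clock: 25.88
tcp_pos: [0.4168, -0.0029, 0.1884]
ee_rot: [0.165, 0.986, -0.0, -0.0]
force: [0.0, -1.3, 0.4]
gripper_width: -0.0001
grasp_force: 0.6
clock: 26.72
tcp_pos: [0.4077, 0.0581, 0.1883]
ee_rot: [0.267, 0.964, -0.0, -0.0]
force: [-0.4, -1.1, -0.3]
gripper_width: -0.0002
grasp_force: 0.6
t 26.72 tcp [0.4077 0.0581 0.1883] yhead 59.0 zaxis [-0. -0. -1.] w -0.0002 F 0.6 [-0.4 -1.1 -0.3] j6 0.68
tray c [540.06  89.27 148.75] cost 2863.2 426
```

View pics/t4.png

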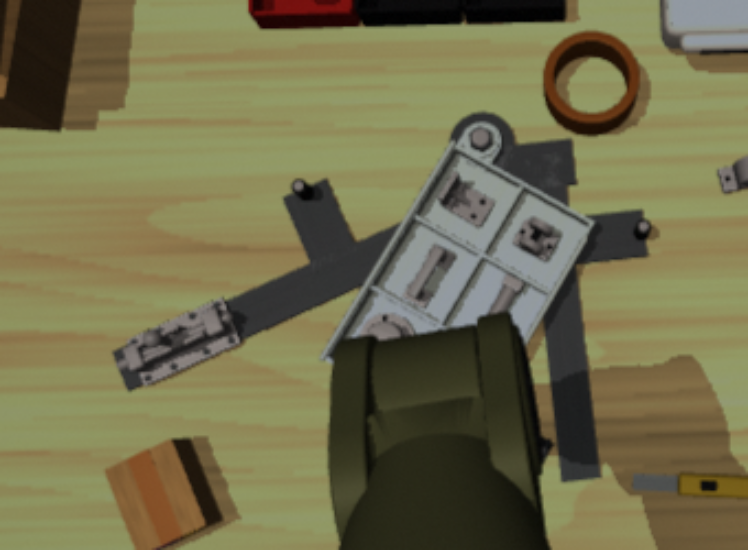

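Works; parts lie steady in the tray. Continue.

```bash
python3 -m pendant '[0.01,0.25,0,0,0,-1.2,0,0.03,0.49,0,0,0,-2.4,0,0.04,0.74,0,0,0,-3.6,0,0.06,0.98,0,0,0,-4.8,0,0.08,1.23,0,0,0,-6,0,0.09,1.48,0,0,0,-7.2,0,0.11,1.72,0,0,0,-8.4,0,0.12,1.97,0,0,0,-9.6,0,0.14,2.21,0,0,0,-10.8,0,0.15,2.46,0,0,0,-12,0]'
python3 -m pendant '[0.07,0.24,0,0,0,-1.2,0,0.13,0.48,0,0,0,-2.4,0,0.2,0.71,0,0,0,-3.6,0,0.26,0.95,0,0,0,-4.8,0,0.33,1.19,0,0,0,-6,0,0.4,1.43,0,0,0,-7.2,0,0.46,1.67,0,0,0,-8.4,0,0.53,1.9,0,0,0,-9.6,0,0.59,2.14,0,0,0,-10.8,0,0.66,2.38,0,0,0,-12,0]'
python3 -m pendant '[0.1,0.2,0,0,0,-1.2,0,0.2,0.39,0,0,0,-2.4,0,0.31,0.59,0,0,0,-3.6,0,0.41,0.79,0,0,0,-4.8,0,0.51,0.98,0,0,0,-6,0,0.61,1.18,0,0,0,-7,0,0.7,1.35,0,0,0,-8,0,0.76,1.46,0,0,0,-8.6,0]'
python3 - <<'E'
from arc import *
tool()
p=robot.read_camera("side");fit(p,(.58,.16),117)
p=robot.read_camera("top");fit(p,(.58,.16),117)
print(loc(1.25,100,98.5))
E
```

```text
clock: 27.6
tcp_pos: [0.4114, 0.1194, 0.1882]
ee_rot: [0.366, 0.93, -0.0, -0.0]
force: [-0.1, -1.3, -0.7]
gripper_width: 0.0
grasp_force: 0.6
clock: 28.43
tcp_pos: [0.4278, 0.1788, 0.1881]
ee_rot: [0.462, 0.887, -0.001, -0.0]
force: [-0.5, -1.5, 0.1]
gripper_width: 0.0003
grasp_force: 0.6
clock: 29.1
tcp_pos: [0.4471, 0.2158, 0.1882]
ee_rot: [0.527, 0.85, -0.0, -0.0]
force: [-1.3, 0.1, -1.8]
gripper_width: -0.0003
grasp_force: 1.1
t 29.1 tcp [0.4471 0.2158 0.1882] yhead 26.4 zaxis [-0.001 -0.    -1.   ] w -0.0003 F 1.1 [-1.3  0.1 -1.8] j6 1.56
tray c [578.35 171.9  116.73] cost 3690.5 349
tray c [578.53 170.89 115.75] cost 7519.4 588
[453.72834771 229.35185253]
```

```bash
python3 -m pendant '[0.06,0.11,0,0,0,-0.6,0,0.12,0.22,0,0,0,-1.2,0,0.18,0.33,0,0,0,-1.8,0,0.24,0.44,0,0,0,-2.4,0,0.26,0.5,0,0,0,-2.6,0,0.26,0.5,0,0,0,-2.6,0]'
python3 -m pendant '[0.03,0.03,0,0,0,0,0,0.06,0.06,0,0,0,0,0,0.1,0.08,0,0,0,0,0,0.1,0.08,0,0,0,0,0]'
python3 - <<'E'
from arc import *
tool()
p=robot.read_camera("top");fit(p,(.58,.17),115)
E
```

```text
clock: 29.7
tcp_pos: [0.4542, 0.2285, 0.1887]
ee_rot: [0.545, 0.838, 0.001, 0.0]
force: [1.0, 0.4, -0.4]
gripper_width: -0.0001
grasp_force: 0.0
clock: 30.03
tcp_pos: [0.456, 0.2301, 0.1884]
ee_rot: [0.545, 0.838, -0.0, -0.0]
force: [-1.2, 0.9, -0.1]
gripper_width: 0.0001
grasp_force: 0.7
t 30.03 tcp [0.456  0.2301 0.1884] yhead 23.9 zaxis [-0.001  0.    -1.   ] w 0.0001 F 0.7 [-1.2  0.9 -0.1] j6 1.62
tray c [585.31 175.7  112.29] cost 7198.0 599
```

```bash
python3 -m pendant '[0.05,0.02,0,0,0,0,0,0.1,0.04,0,0,0,0,0,0.15,0.06,0,0,0,0,0,0.15,0.06,0,0,0,0,0,0.15,0.06,0,0,0,0,0]'
python3 -c "
from arc import *
tool()
p=robot.read_camera('top');fit(p,(.58,.17),114)"
python3 -m pendant '[0.05,0.02,0,0,0,0,0,0.1,0.04,0,0,0,0,0,0.15,0.06,0,0,0,0,0,0.15,0.06,0,0,0,0,0,0.15,0.06,0,0,0,0,0]'
python3 -c "
from arc import *
tool()
p=robot.read_camera('top');fit(p,(.58,.17),114)
p=robot.read_camera('side');fit(p,(.58,.17),114)"
```

```text
clock: 30.5
tcp_pos: [0.4573, 0.2304, 0.1877]
ee_rot: [0.545, 0.838, -0.003, -0.002]
force: [-11.5, -3.0, 8.1]
gripper_width: 0.0001
grasp_force: 5.8
t 30.5 tcp [0.4573 0.2304 0.1877] yhead 23.9 zaxis [-0.007 -0.002 -1.   ] w 0.0001 F 5.8 [-11.5  -3.    8.1] j6 1.62
tray c [585.14 176.08 112.81] cost 7095.4 567
clock: 30.97
tcp_pos: [0.4585, 0.2308, 0.187]
ee_rot: [0.545, 0.838, -0.005, -0.004]
force: [-19.5, -6.1, 15.2]
gripper_width: -0.0003
grasp_force: 10.5
t 30.97 tcp [0.4585 0.2308 0.187 ] yhead 23.9 zaxis [-0.013 -0.005 -1.   ] w -0.0003 F 10.5 [-19.5  -6.1  15.2] j6 1.62
tray c [583.99 178.38 112.94] cost 6896.8 569
tray c [583.91 178.46 113.52] cost 4186.7 372
```

```bash
python3 -m pendant '[-0.1,-0.05,0,0,0,0,0,-0.3,-0.13,0,0,0,0,0,-0.6,-0.27,0,0,0,0,0,-1,-0.44,0,0,0,0,0,-1,-0.44,1.2,0,0,0,0,-1,-0.44,2.7,0,0,0,0,-1,-0.44,4,0,0,0,0,-1,-0.44,4,0,0,0,0]'
python3 -m pendant '[0,1.5,0,0,0,0,0,0,3,0,0,0,0,0,0.2,4.5,0,0,0,0,0,0.8,6,0,0,0,0,0,1.5,7.5,0,0,0,0,0,1.8,7.9,0,0,0,0,0,1.8,7.9,0,0,0,0,0,1.8,7.9,0,0,0,0,0]'
python3 - <<'E'
from arc import *
tool()
p=robot.read_camera("top");fit(p,(.58,.17),114)
W=cloud(p).reshape(-1,3)
m=(np.hypot(W[:,0]-.496,W[:,1]-.377)<.05)&(W[:,2]>.06)&(W[:,2]<.09);q=W[m];print("knob",len(q),rect(q) if len(q) else 0)
p=robot.read_camera("side");fit(p,(.58,.17),114)
W=cloud(p).reshape(-1,3)
m=(np.hypot(W[:,0]-.496,W[:,1]-.377)<.05)&(W[:,2]>.06)&(W[:,2]<.09);q=W[m];print("knob",len(q),rect(q) if len(q) else 0)
cv2.imwrite("pics/s5.png",cv2.resize(p["pixels"][180:400,180:440],None,fx=2.8,fy=2.7))
E
```

```text
clock: 31.73
tcp_pos: [0.4414, 0.2232, 0.295]
ee_rot: [0.546, 0.838, 0.005, 0.003]
force: [1.8, 0.2, 0.3]
gripper_width: 0.0001
grasp_force: 0.0
clock: 32.4
tcp_pos: [0.4837, 0.4198, 0.2878]
ee_rot: [0.545, 0.838, -0.0, 0.0]
force: [-0.5, -1.0, -0.4]
gripper_width: -0.0001
grasp_force: 0.0
t 32.4 tcp [0.4837 0.4198 0.2878] yhead 23.9 zaxis [ 0.    -0.001 -1.   ] w -0.0001 F 0.0 [-0.5 -1.  -0.4] j6 1.87
tray c [584.44 176.98 112.84] cost 7630.9 674
knob 61 (array([0.4964, 0.3791]), array([16.8, 15. ]), -47.5)
tray c [585.53 180.45 112.64] cost 2165.8 216
knob 44 (array([0.4958, 0.3879]), array([14.7, 10.5]), 6.5)
```

View pics/s5.png

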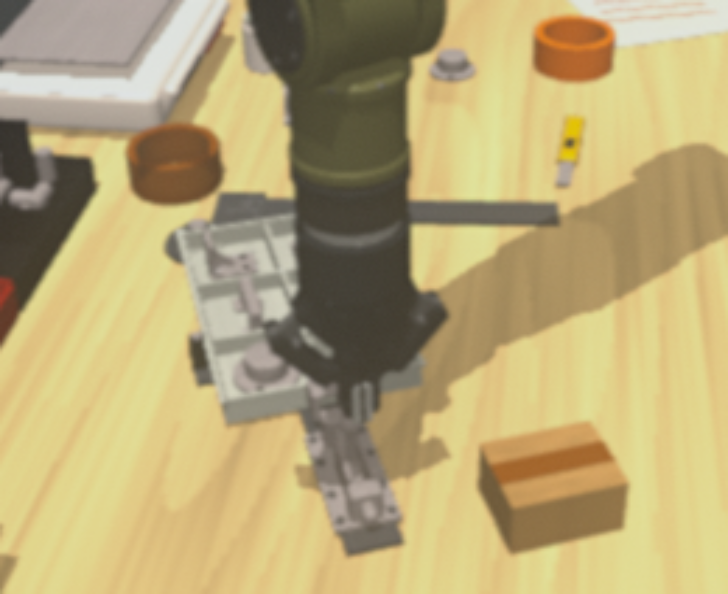

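```bash
python3 -m pendant '[-0.15,-0.07,0,0,0,0,0,-0.15,-0.07,-1.2,0,0,0,0,-0.15,-0.07,-2.2,0,0,0,0,-0.15,-0.07,-2.6,0,0,0,0,-0.15,-0.07,-2.6,0,0,0,0,-0.15,-0.07,-2.6,0,0,0,0]'
python3 -m pendant '[0.08,-0.18,0,0,0,0,0,0.16,-0.37,0,0,0,0,0,0.24,-0.55,0,0,0,0,0,0.32,-0.73,0,0,0,0,0,0.4,-0.92,0,0,0,0,0,0.48,-1.1,0,0,0,0,0,0.56,-1.28,0,0,0,0,0,0.64,-1.47,0,0,0,0,0,0.68,-1.56,0,0,0,0,0,0.68,-1.56,0,0,0,0,0]'
python3 -c "
from h import *
tool()"
```

```text
clock: 33.0
tcp_pos: [0.4797, 0.4171, 0.2237]
ee_rot: [0.546, 0.838, -0.0, -0.0]
force: [0.4, 0.5, -0.3]
gripper_width: 0.0
grasp_force: 0.0
clock: 33.83
tcp_pos: [0.4972, 0.378, 0.2233]
ee_rot: [0.546, 0.838, -0.0, 0.0]
force: [0.1, 0.5, -0.9]
gripper_width: 0.0003
grasp_force: 0.0
t 33.83 tcp [0.4972 0.378  0.2233] yhead 23.8 zaxis [-0.    -0.001 -1.   ] w 0.0003 F 0.0 [ 0.1  0.5 -0.9] j6 1.8
```

```bash
python3 -c "
from h import *
p=robot.read_camera('side')
cv2.imwrite('pics/s6.png',cv2.resize(p['pixels'][270:400,240:370],None,fx=4,fy=4,interpolation=cv2.INTER_CUBIC))"
```

```text
(no output)
```

View pics/s6.png

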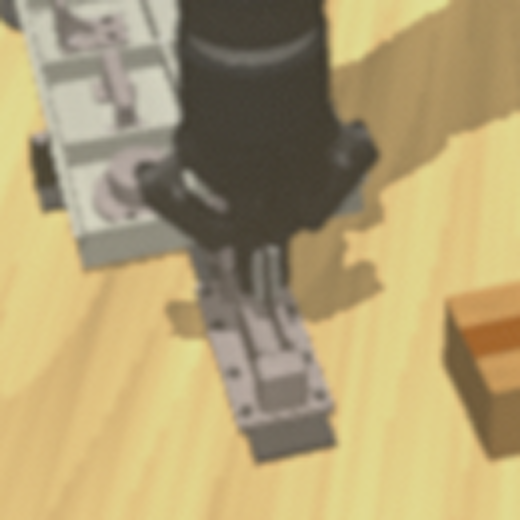

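```bash
python3 -c "
from h import *
for n in('side','top'):
    p=robot.read_camera(n);W=cloud(p)
    for r in robot.trace('handle_knob',p)[:2]:
        q=W[r['region']];print(n,r['conf'],r['centre'],len(q),np.nanmedian(q,0).round(3),np.nanmin(q,0).round(3),np.nanmax(q,0).round(3))
    for P in((.4972,.378,.052),(.5045,.3607,.072),(.5045,.3607,.03)): print(P,np.round(proj(p,P)),(np.array(proj(p,P))-[240,270])*4)
"

```

```text
(0.4972, 0.378, 0.052) [305. 342.] [259.580795   287.32997389]
(0.5045, 0.3607, 0.072) [303. 329.] [250.06112236 235.50542437]
(0.5045, 0.3607, 0.03) [303. 343.] [252.50143812 293.41472348]
top 0.61 [199.2, 267.6] 427 [0.512 0.234 0.034] [0.487 0.204 0.006] [0.538 0.272 0.056]
top 0.34 [221.8, 223.2] 256 [0.617 0.194 0.039] [0.595 0.161 0.006] [0.641 0.226 0.046]
(0.4972, 0.378, 0.052) [134. 274.] [-425.49528822   15.01083533]
(0.5045, 0.3607, 0.072) [138. 269.] [-406.94951487   -3.11138358]
(0.5045, 0.3607, 0.03) [145. 271.] [-378.0404794     4.58829036]
```

```bash
python3 -m pendant '[0.03,-0.07,0,0,0,0,0,0.06,-0.14,0,0,0,0,0,0.09,-0.21,0,0,0,0,0,0.13,-0.29,0,0,0,0,0,0.13,-0.29,0,0,0,0,0,0.13,-0.29,0,0,0,0,0]'
python3 -m pendant '[0.03,-0.06,0,0,0,0,0,0.05,-0.11,0,0,0,0,0,0.05,-0.11,0,0,0,0,0,0.05,-0.11,0,0,0,0,0]'
python3 -m pendant '[0.03,-0.06,0,0,0,0,0,0.05,-0.11,0,0,0,0,0,0.05,-0.11,0,0,0,0,0,0.05,-0.11,0,0,0,0,0]'
python3 -c "
from h import *
tool()"
```

```text
clock: 34.58
tcp_pos: [0.4988, 0.3748, 0.2236]
ee_rot: [0.544, 0.839, 0.003, -0.005]
force: [-6.4, 15.3, -2.1]
gripper_width: -0.0002
grasp_force: 8.4
clock: 34.92
tcp_pos: [0.4994, 0.3737, 0.2237]
ee_rot: [0.543, 0.839, 0.004, -0.006]
force: [-9.5, 21.8, -2.7]
gripper_width: -0.0001
grasp_force: 12.0
clock: 35.25
tcp_pos: [0.5, 0.3725, 0.2238]
ee_rot: [0.543, 0.84, 0.005, -0.008]
force: [-13.8, 28.9, -4.4]
gripper_width: -0.0003
grasp_force: 15.7
t 35.25 tcp [0.5    0.3725 0.2238] yhead 24.2 zaxis [-0.008  0.018 -1.   ] w -0.0003 F 15.7 [-13.8  28.9  -4.4] j6 1.78
```

```bash
python3 -m pendant '[-0.1,0.23,0,0,0,0,0,-0.3,0.7,0,0,0,0,0,-0.6,1.4,0,0,0,0,0,-0.6,1.4,1.5,0,0,0,0,-0.6,1.4,3,0,0,0,0,-0.6,1.4,3,0,0,0,0]'
cat > k.py <<'E'
from arc import *
tool()
ex=np.array([np.cos(np.radians(113.4)),np.sin(np.radians(113.4))]);ey=np.array([-ex[1],ex[0]])
for n in("top","side"):
    p=robot.read_camera(n);fit(p,(.584,.177),113)
    W=cloud(p).reshape(-1,3)
    d=W[:,:2]*1000-[496.5,379.5];x=d@ex;y=d@ey
    m=(abs(x+10)<50)&(abs(y+20)<60)&(W[:,2]>(.045 if n=="top" else .05))&(W[:,2]<.09)&(x<25)
    print(n,"knob pts",m.sum(),"x",np.percentile(x[m],[2,50,98]).round(1),"y",np.percentile(y[m],[2,50,98]).round(1),"z",np.percentile(W[m,2],[2,98]).round(3))
E
python3 k.py
```

```text
clock: 35.75
tcp_pos: [0.4895, 0.4029, 0.3057]
ee_rot: [0.545, 0.838, 0.005, 0.002]
force: [2.5, 0.9, 1.2]
gripper_width: 0.0001
grasp_force: 0.0
t 35.75 tcp [0.4895 0.4029 0.3057] yhead 23.9 zaxis [ 0.008  0.005 -1.   ] w 0.0001 F 0.0 [2.5 0.9 1.2] j6 1.84
tray c [583.94 178.09 113.09] cost 7404.2 683
top knob pts 70 x [-33.3 -26.9 -17.5] y [-8.9  0.9  6.8] z [0.047 0.081]
tray c [584.84 180.54 112.96] cost 2981.0 285
side knob pts 75 x [-24.  -17.8 -12.1] y [-9.5 -2.4  4.8] z [0.052 0.082]
```

```bash
python3 - <<'E'
from h import *
ex=np.array([-.397,.918,0])
for n,P in(("top",(.4965,.3795,.072)),("side",(.4965,.3795,.072))):
    a=cv2.imread(f"pics/{n}0.png");p=robot.read_camera(n);b=p["pixels"]
    u,v=proj(p,np.array(P));u,v=int(round(u)),int(round(v));h=6
    A=cv2.resize(a,None,fx=4,fy=4,interpolation=cv2.INTER_CUBIC);B=cv2.resize(b,None,fx=4,fy=4,interpolation=cv2.INTER_CUBIC)
    T=A[(v-h)*4:(v+h)*4,(u-h)*4:(u+h)*4]
    y0,x0=(v-30)*4,(u-30)*4
    R=cv2.matchTemplate(B[y0:y0+240,x0:x0+240],T,cv2.TM_CCOEFF_NORMED);_,mx,_,l=cv2.minMaxLoc(R)
    d=np.array([x0+l[0]-(u-h)*4,y0+l[1]-(v-h)*4])/4
    for t in(20,26,30): print(n,t,np.round(np.array(proj(p,np.array(P)-ex*t/1000))-proj(p,np.array(P)),2))
    print(n,"meas",d,round(mx,2))
E
```

```text
top 20 [ 8.84 -3.98]
top 26 [11.49 -5.17]
top 30 [13.25 -5.97]
top meas [10.5  -4.75] 0.83
side 20 [-2.33 -6.32]
side 26 [-3.01 -8.17]
side 30 [-3.46 -9.4 ]
side meas [0. 1.] 0.68
```

```bash
python3 - <<'E'
from h import *
a=robot.read_camera("top")["pixels"];b=robot.read_camera("side")["pixels"]
r=lambda i,y,x,h,w,f:cv2.resize(i[y:y+h,x:x+w],None,fx=f,fy=f,interpolation=cv2.INTER_CUBIC)
A=r(a,225,100,80,100,6);B=r(b,280,250,100,80,4.8)
cv2.imwrite("pics/z1.png",np.hstack([A[:480,:400],B[:480,:384]]))
E
```

```text
(no output)
```

View pics/z1.png

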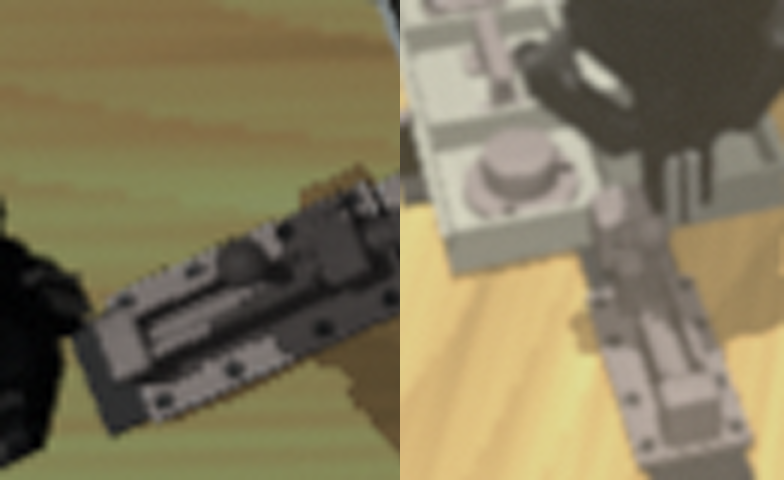

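```bash
python3 - <<'E'
from h import *
ex=np.array([np.cos(np.radians(113.4)),np.sin(np.radians(113.4))]);ey=np.array([-ex[1],ex[0]])
p=robot.read_camera("top");W=cloud(p).reshape(-1,3)
d=W[:,:2]*1000-[496.5,379.5];x=d@ex;y=d@ey
print("      ",[int(t) for t in range(-26,27,4)])
for X in range(-104,44,4):
    print("%5d"%X,*["%3d"%(np.nanmax(W[m,2])*1000) if (m:=(abs(x-X)<2)&(abs(y-Y)<2)).any() else "  ." for Y in range(-26,27,4)])
E
```

```text
[-26, -22, -18, -14, -10, -6, -2, 2, 6, 10, 14, 18, 22, 26]
 -104  10  15   8  12  13  11  28  31  14  10  11  10  13  11
 -100  29  31  10  19  17  15  31  34  32  12  15  36  14  11
  -96  35  37  35  33  34  42  35  34  33  39  34  32  32  31
  -92   .   .   .  41  41  42  41  45  41  41  43  32   .   .
  -88   .   .   .  39  39  42  40  44  38  43  40   3   4   .
  -84  -1   .   .  42  43  41  40  43  41  43  42   2   1   0
  -80  -1   .   .  41  42  41  41  42  42  41  39   4   3  -1
  -76   0   .   .  44  40  41  43  41  41  36  41   5  -1   0
  -72   .   .   .  38  42  41  41  41  42  40  40   6   5  -1
  -68   0   .   .   .   .   .  32  33  36  37   6   4   0   2
  -64   2   .   .   .   .  29  30  32  28   6   4   3   1   0
  -60   6   7  11  12   5  30  29  31  28   8   9   9   8   9
  -56  10  11  15  34  36  39  38  36  37  41  17  15  12  11
  -52   9  13  11   .  39  37  38  38  38  38  34  11  11   9
  -48   6  11   .   .  37  36  38  41  38  38  34  12   9  10
  -44   8   9   .  33  36  42  40  36  40  38  25   9  10  11
  -40   6  10   .   .  38  37  35  36  37  37  3
[... 553 characters left out ...]
40  10 296 392 397
    0 412   .   .   .  40  42  29  31  44 221 222 228 298 388
    4 174   9  13 198 200 202 195  29 204 218 206 226  13 297
    8 183 179  12 168 173 174 190 169 174 171 174 218 224 231
   12 181 179   . 143 143  38 184  32 146 147 179 193 180 182
   16   9  10   .   .  42 170  30  30 126  38 175 182 179 179
   20   8   8   .   .  38  37  28  31  38  41 175 176 179 179
   24   8  10   .   .  42  37  29  31  43  39  10   9 177 180
   28  11  10   .   .  43  40  38  38  38  37  15  10   8 176
   32  11   8   .   .  36  37  39  38  39  39  28   9  11  10
   36   9  13   .  34  36  38  38  40  40  40  27  12  13   7
   40  14  11   .  35  37  36  37  38  38  38  31  12  15   9
```

```bash
python3 -m pendant '[-1,-0.5,1,0,0,0,0,-2,-1.5,2,0,0,0,0,-3,-3,2,0,0,0,0,-3,-4.5,2,0,0,0,0,-3,-6,2,0,0,0,0,-3,-7.5,2,0,0,0,0,-3,-9,2,0,0,0,0,-3,-10.5,2,0,0,0,0,-3,-11,2,0,0,0,0,-3,-11,2,0,0,0,0]'
python3 -m pendant '[0,-1.5,0,0,0,0,0,0,-3,0,0,0,0,0,0,-4.5,0,0,0,0,0,0,-6,0,0,0,0,0,0,-7,0,0,0,0,0,0,-7,0,0,0,0,0]'
python3 k.py; python3 - <<'E'
from arc import *
ex=np.array([np.cos(np.radians(113.4)),np.sin(np.radians(113.4))]);ey=np.array([-ex[1],ex[0]])
p=robot.read_camera("top")
cv2.imwrite("pics/z2.png",cv2.resize(p["pixels"][180:310,100:260],None,fx=5,fy=4.6,interpolation=cv2.INTER_CUBIC)[:600,:800])
for n in("top","side"):
    p=robot.read_camera(n);W=cloud(p).reshape(-1,3)
    d=W[:,:2]*1000-[496.5,379.5];x=d@ex;y=d@ey
    m=(x>-94)&(x<-70)&(abs(y)<25)&(W[:,2]>.037);q=W[m]
    print(n,"staple",m.sum(),"y",np.percentile(y[m],[1,50,99]).round(1),"x",np.percentile(x[m],[1,99]).round(1),rect(q))
    for X in(-64,32,36,40,-46,-52):
        m=(abs(x-X)<3)&(abs(y)<25)&(W[:,2]>.024 if X==-64 else W[:,2]>.034);print(X,np.percentile(y[m],[3,50,97]).round(1) if m.any() else 0)
E
```

```text
clock: 36.93
tcp_pos: [0.412, 0.1233, 0.3477]
ee_rot: [0.547, 0.837, -0.001, -0.0]
force: [-0.1, 0.7, -0.0]
gripper_width: 0.0003
grasp_force: 0.0
clock: 37.43
tcp_pos: [0.4128, -0.0517, 0.348]
ee_rot: [0.547, 0.837, -0.001, 0.0]
force: [-0.0, 1.0, 0.5]
gripper_width: 0.0
grasp_force: 0.0
t 37.43 tcp [ 0.4128 -0.0517  0.348 ] yhead 23.6 zaxis [-0.001 -0.001 -1.   ] w 0.0 F 0.0 [-0.   1.   0.5] j6 1.03
tray c [584.63 176.79 112.71] cost 7525.3 659
top knob pts 72 x [-33.  -27.1 -18. ] y [-8.6  1.   7.7] z [0.047 0.08 ]
tray c [584.06 179.38 113.03] cost 4085.8 408
side knob pts 73 x [-24.8 -17.8 -12. ] y [-9.7 -2.4  5.4] z [0.052 0.082]
top staple 149 y [-14.9   0.2  14.6] x [-93.9 -70.7] (array([0.5292, 0.3042]), array([29.7, 23.9]), 24.7)
-64 [-4.8  0.7  4.5]
32 [-11.8   1.   11.1]
36 [-12.2  -0.3  11.4]
40 [-12.3  -0.1  11.3]
-46 [-11.2  -0.1  11.9]
-52 [-11.4   0.4  10.8]
side staple 79 y [-16.1  -2.2  13.5] x [-90.9 -70.2] (array([0.5296, 0.3062]), array([30. , 20.8]), 24.7)
-64 [-16.2 -13.6  -0.8]
32 [-12.3  -7.4   8.5]
36 [-13.1  -1.9  10. ]
40 [-12.9  -4.1   9. ]
-46 [-13.9  -7.5   9.8]
-52 [-12.3  -8.2  -3.8]
```

View pics/z2.png

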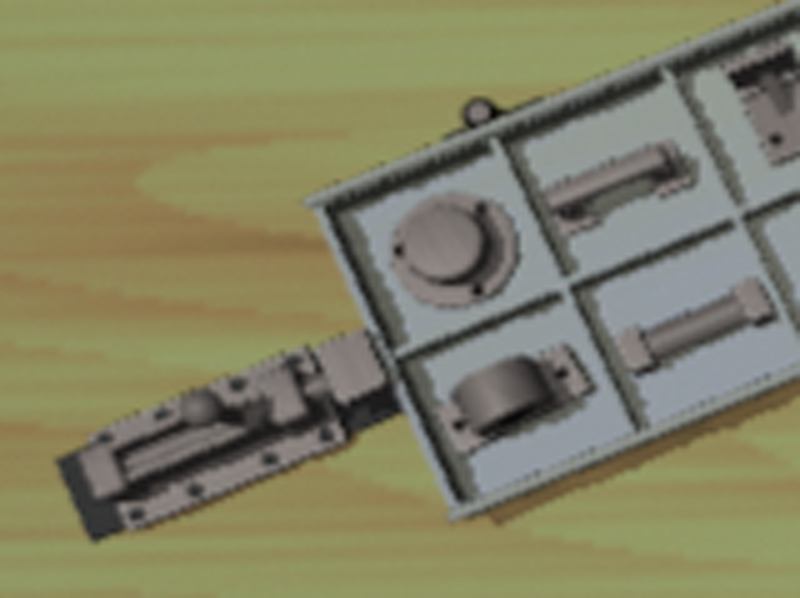

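```bash
python3 -m pendant '[0.2,1.6,0,0,0,0,0,0.4,3.2,0,0,0,0,0,0.6,4.8,0,0,0,0,0,0.8,6.4,0,0,0,0,0,1,8,0,0,0,0,0,1.2,9.6,0,0,0,0,0,1.4,11.2,0,0,0,0,0,1.6,12.8,0,0,0,0,0,1.8,14.4,0,0,0,0,0,2,15.8,0,0,0,0,0]'
python3 -m pendant '[0.6,1,0,0,0,0,0,1,2,0,0,0,0,0,1.1,2,0,0,0,0,0,1.1,2,-1,0,0,0,0,1.1,2,-2.5,0,0,0,0,1.1,2,-4,0,0,0,0,1.1,2,-5.05,0,0,0,0,1.1,2,-5.05,0,0,0,0,1.1,2,-5.05,0,0,0,0]'
python3 -c "
from h import *
tool()"
```

```text
clock: 38.52
tcp_pos: [0.4613, 0.3502, 0.3482]
ee_rot: [0.544, 0.839, 0.0, -0.0]
force: [0.7, -0.3, 0.0]
gripper_width: -0.0001
grasp_force: 0.0
clock: 39.27
tcp_pos: [0.4888, 0.3963, 0.221]
ee_rot: [0.545, 0.839, -0.001, -0.001]
force: [-0.0, -0.1, 1.3]
gripper_width: 0.0002
grasp_force: 0.0
t 39.27 tcp [0.4888 0.3963 0.221 ] yhead 24.0 zaxis [-0.002 -0.002 -1.   ] w 0.0002 F 0.0 [-0.  -0.1  1.3] j6 1.83
```

```bash
python3 -m pendant '[0.1,-0.2,0,0,0,0,0,0.2,-0.46,0,0,0,0,0,0.3,-0.7,0,0,0,0,0,0.35,-0.81,0,0,0,0,0,0.35,-0.81,0,0,0,0,0]'
for i in 1; do python3 -m pendant '[0.03,-0.07,0,0,0,0,0,0.03,-0.07,0,0,0,0,0,0.03,-0.07,0,0,0,0,0]' | egrep 'tcp|force'; done
python3 -m pendant '[0.03,-0.07,0,0,0,0,0,0.03,-0.07,0,0,0,0,0,0.03,-0.07,0,0,0,0,0]' | egrep 'tcp|force'
python3 -m pendant '[0.03,-0.07,0,0,0,0,0,0.03,-0.07,0,0,0,0,0,0.03,-0.07,0,0,0,0,0]' | egrep 'tcp|force'
python3 -m pendant '[0.03,-0.07,0,0,0,0,0,0.03,-0.07,0,0,0,0,0,0.03,-0.07,0,0,0,0,0]' | egrep 'tcp|force'
python3 k.py
```

```text
clock: 39.68
tcp_pos: [0.4991, 0.3766, 0.2237]
ee_rot: [0.545, 0.838, 0.002, -0.002]
force: [-3.9, 7.3, 2.2]
gripper_width: 0.0003
grasp_force: 4.0
tcp_pos: [0.4994, 0.376, 0.2238]
force: [-5.7, 10.5, 0.5]
grasp_force: 5.9
tcp_pos: [0.4998, 0.3753, 0.2238]
force: [-7.3, 14.4, 0.4]
grasp_force: 8.2
tcp_pos: [0.5002, 0.3745, 0.2239]
force: [-9.0, 19.4, -0.6]
grasp_force: 10.5
tcp_pos: [0.5006, 0.3738, 0.224]
force: [-10.2, 23.8, -1.6]
grasp_force: 12.8
t 40.68 tcp [0.5006 0.3738 0.224 ] yhead 24.1 zaxis [-0.005  0.016 -1.   ] w -0.0001 F 12.8 [-10.2  23.8  -1.6] j6 1.79
tray c [584.58 177.28 112.88] cost 7705.4 637
top knob pts 102 x [-32.7 -22.9 -13.6] y [-12.2   1.5  12.4] z [0.048 0.087]
tray c [584.18 179.41 113.06] cost 1389.5 173
side knob pts 162 x [-7.   4.9  8.8] y [-15.1  -2.8  10.7] z [0.055 0.089]
```

```bash
python3 -m pendant '[-0.1,0.23,0,0,0,0,0,-0.32,0.74,0,0,0,0,0,-0.32,0.74,1.1,0,0,0,0,-0.32,0.74,2.2,0,0,0,0,-0.9,0.2,2.2,0,0,0,0,-1.08,-0.8,2.2,0,0,0,0,-1.08,-1.28,2.2,0,0,0,0,-1.08,-1.28,2.2,0,0,0,0,-1.08,-1.28,1.2,0,0,0,0,-1.08,-1.28,0.1,0,0,0,0]'
python3 -m pendant '[0,0,0,0,0,0,0,0,0,0,0,0,0,0]'
python3 -c "
from h import *
tool()"
python3 - <<'E'
from h import *
ex=np.array([np.cos(np.radians(113.4)),np.sin(np.radians(113.4))]);ey=np.array([-ex[1],ex[0]])
p=robot.read_camera("top");W=cloud(p).reshape(-1,3)
d=W[:,:2]*1000-[496.5,379.5];x=d@ex;y=d@ey
for X in range(-42,30,3):
    print("%5d"%X,*["%3d"%(np.nanmax(W[m,2])*1000) if (m:=(abs(x-X)<1.6)&(abs(y-Y)<1.6)).any() else "  ." for Y in range(-15,16,3)])
E
```

```text
clock: 41.62
tcp_pos: [0.4768, 0.3376, 0.2265]
ee_rot: [0.546, 0.838, 0.003, 0.001]
force: [-1.0, 0.8, -0.8]
gripper_width: -0.0002
grasp_force: 0.0
clock: 41.78
tcp_pos: [0.4745, 0.3364, 0.2235]
ee_rot: [0.546, 0.838, -0.002, -0.001]
force: [0.6, -0.2, 0.5]
gripper_width: 0.0001
grasp_force: 0.0
t 41.78 tcp [0.4745 0.3364 0.2235] yhead 23.9 zaxis [-0.003 -0.002 -1.   ] w 0.0001 F 0.0 [ 0.6 -0.2  0.5] j6 1.77
  -42 146 141 137 135  38  38  38  39  37  35   7
  -39 143 146 146  36  38   .  35  35  36  32   8
  -36 143 146 146  26  30  29  31  40  43  12   8
  -33 144   .   .  28  29  31  28  40  43  28  12
  -30 145  11  25  28  30  34  34   .  35  23   9
  -27  10   7   .  28  30   .   .   .  26  26   .
  -24  10  11   .   .   .   .   .   .   5   .   .
  -21  11   .   .   .   .   .   .   .   .   .   .
  -18   .   .   .   .   .   .   .   .   .   .   .
  -15   .   .   .   .   .   .   .   .   .   .   .
  -12   .   .   .   .   .   .   .   .   .   .   .
   -9   .   .   .   .   .   .   .   .   .   .   .
   -6   .   .   .   .   .   .   .   .   .   .   .
   -3   .   .   .   .   .   .   .   .   .   .   .
    0   .   .   .   .   .   .   .   .   .   .   .
    3   .   .   .   .   .   .   .   .   .   .   .
    6   .   .   .   .   .   .   .   .   .   .   .
    9   .   .   .   .   .   .   .   .   .   .   .
   12   .   .   .   .   .   .   .   .   .   .   .
   15   .   .   .   .   .   .   .   .   .   .   .
   18   .   .   .   .   .   .   .   .   .   .   .
   21   .   .   .   .   .   .   .   .   .   .   .
   24   .   .   .   .   .   .   .   .   .   .   .
   27   .   .   .   .   .   .   .   .   .   .   .
```

```bash
python3 - <<'E'
from h import *
ex=np.array([np.cos(np.radians(113.4)),np.sin(np.radians(113.4))]);ey=np.array([-ex[1],ex[0]])
p=robot.read_camera("side");W=cloud(p).reshape(-1,3)
d=W[:,:2]*1000-[496.5,379.5];x=d@ex;y=d@ey
for X in range(-44,40,4):
    print("%5d"%X,*["%3d"%(np.nanmax(W[m,2])*1000) if (m:=(abs(x-X)<2)&(abs(y-Y)<2)).any() else "  ." for Y in range(-60,30,4)])
E
```

```text
-44   1   1   0   1   1   1   0   2  11  11  12 401 534 539 545 548 553 555 557 559 559 560 562
  -40   1   0   1   0   1   1   2   1   0 142 146 144 527 538 546 548 552 555 556 558 560 559 561
  -36   2   0   .   0   0   2   3   0  11 146 145 385 529 537 543 547 551 554 557 558 559 559 561
  -32   1   1   3   0   1   1   1   0   0 145 146 149 524 537 543 546 548 553 557 556 559 560 559
  -28   1   0   0   0   1   0   2   0  11 144 147 147 517 534 541 547 551 553 554 557 558 560 561
  -24   1   1   1   0   1   0   1  -1  10 144 146 150 411 532 537 545 548 552 554 557 559 559 560
  -20   0   1   1   0   0   0   2   2  10 144 145 146 404 529 540 544 547 552 555 556 558 559 560
  -16   1   1   0   1   2   1   2   2  11 143 146 143 385 525 537 543 548 551 554 556 558 559 559
  -12   3   0   1   .  -1   0   1   0   1  11  14  11  34 526 538 539 546 550 553 556 557 560 560
   -8   0   1   3   1   0   0   1   1  11  11  11  12  39 512 532 541 546 550 551 555 557 558 559
   -4   0   2   0   1   2   0   0   0  11  11  10  10  42 405 529 538 545 549 552 555 344 558 351
    0   2   1   0   0   
[... 255 characters left out ...]
58 561 562 563
   12   1   2   2   3   .   1   2   1  12  12   .  14  41 519 535 544 548 552 555 557 559 562 564
   16   0   0   0   0   3   2   1   2   1  10  15  10  42  43 532 539 546 552 553 557 559 560 562
   20   0   1   0   0   1   3   1   1  11  10  13  12  12  42 529 538 546 551 552 557 558 560 562
   24   0   1   2   1   1   1   0   2   9  11  14   .  43  42 526 536 543 548 553 553 558 551 558
   28   0   1   0   0   1   1   1   0  13  11  12  14  38  41 524 538 541 533 540 542 543 552 542
   32   1   0   2   1   1   2   0   0  12  11  11  13  43  41  39  38   .  41  37  10  12  12   1
   36   0   0   2  -1   0   3   1   1   3  11  13  36  39  40  41  39  41  39  37  11  11  10   0
```

```bash
python3 -m pendant '[-0.5,-0.2,0.8,0,0,0,0,-1,-0.5,2,0,0,0,0,-2,-2,3.5,0,0,0,0,-2.5,-3.5,4.5,0,0,0,0,-2.5,-5,4.5,0,0,0,0,-2.5,-6.5,4.5,0,0,0,0,-2.5,-8,4.5,0,0,0,0,-2.5,-9,4.5,0,0,0,0,-2.5,-9,4.5,0,0,0,0]' | grep tcp
python3 k.py; python3 - <<'E'
from h import *
ex=np.array([np.cos(np.radians(113.4)),np.sin(np.radians(113.4))]);ey=np.array([-ex[1],ex[0]])
for n in("top","side"):
    p=robot.read_camera(n);W=cloud(p).reshape(-1,3)
    d=W[:,:2]*1000-[496.5,379.5];x=d@ex;y=d@ey
    print(n)
    for X in range(-42,12,3):
        print("%5d"%X,*["%3d"%(np.nanmax(W[m,2])*1000) if (m:=(abs(x-X)<1.6)&(abs(y-Y)<1.6)).any() else "  ." for Y in range(-27,19,3)])
E
```

```text
tcp_pos: [0.4124, 0.1079, 0.3393]
t 42.63 tcp [0.4124 0.1079 0.3393] yhead 23.6 zaxis [ 0.003 -0.001 -1.   ] w 0.0001 F 0.0 [ 0.4 -0.2  0.5] j6 1.42
tray c [585.41 178.39 111.69] cost 6936.5 513
top
  -42   .   .   .   .   .   .   .   .   .   .   .   .   .   .   .   .
  -39   .   .   .   .   .   .   .   .   .   .   .   .   .   .   .   .
  -36   .   .   .   .   .   .   .   .   .   .   .   .   .   .   .   .
  -33   .   .   .   .   .   .   .   .   .   .   .   .   .   .   .   .
  -30   .   .   .   .   .   .   .   .   .   .   .   .   .   .   .   .
  -27   .   .   .   .   .   .   .   .   .   .   .   .   .   .   .   .
  -24   .   .   .   .   .   .   .   .   .   .   .   .   .   .   .   .
  -21   .   .   .   .   .   .   .   .   .   .   .   .   .   .   .   .
  -18   .   .   .   .   .   .   .   .   .   .   .   .   .   .   .   .
  -15   .   .   .   .   .   .   .   .   .   .   .   .   .   .   .   .
  -12   .   .   .   .   .   .   .   .   .   .   .   .   .   .   .   .
   -9   .   .   .   .   .   .   .   .   .   .   .   .   .   .   .   .
   -6   .   .   .   .   .   .   .   .   .   .   .   .   .   .
[... 1832 characters left out ...]
2],[2,98]).round(3))
                                   ~~~~~~~~~~~~~^^^^^^^^^^^^^^^^
    return _quantile_unchecked(
        a, q, axis, out, overwrite_input, method, keepdims, weights)
    return _ureduce(a,
                    func=_quantile_ureduce_func,
    ...<5 lines>...
                    overwrite_input=overwrite_input,
                    method=method)
    r = func(a, **kwargs)
    result = _quantile(arr,
                       quantiles=q,
    ...<2 lines>...
                       out=out,
                       weights=wgt)
    slices_having_nans = np.isnan(arr[-1, ...])
                                  ~~~^^^^^^^^^
IndexError: index -1 is out of bounds for axis 0 with size 0
```

```bash
python3 -m pendant '[0,-1.5,0,0,0,0,0,0,-3,0,0,0,0,0,0,-4.5,0,0,0,0,0,0,-6,0,0,0,0,0,0,-7,0,0,0,0,0,0,-7,0,0,0,0,0]' | grep tcp; python3 - <<'E'
from h import *
ex=np.array([np.cos(np.radians(113.4)),np.sin(np.radians(113.4))]);ey=np.array([-ex[1],ex[0]])
p=robot.read_camera("top");a=cv2.imread("pics/top0.png").mean(2);b=p["pixels"].mean(2)
for X in range(-100,-28,4):
    r=[]
    for im in(a,b):
        for Y in(-4,0,4):
            P=(np.array([496.5,379.5])+X*ex+Y*ey)/1000;u,v=proj(p,[*P,.032]);r.append(int(cv2.getRectSubPix(im.astype(np.float32),(1,1),(float(u),float(v)))[0,0]))
    print(X,r)
E
python3 k.py
```

```text
tcp_pos: [0.4134, -0.0655, 0.3379]
-100 [43, 43, 44, 48, 114, 70]
-96 [43, 43, 44, 98, 114, 112]
-92 [44, 42, 43, 73, 67, 49]
-88 [44, 43, 44, 123, 123, 124]
-84 [44, 42, 44, 127, 130, 130]
-80 [43, 43, 44, 126, 127, 128]
-76 [43, 41, 33, 129, 130, 131]
-72 [43, 30, 22, 132, 133, 134]
-68 [34, 25, 23, 107, 116, 120]
-64 [54, 66, 55, 77, 113, 94]
-60 [63, 94, 71, 75, 113, 86]
-56 [36, 58, 41, 42, 69, 47]
-52 [92, 93, 95, 107, 108, 111]
-48 [107, 108, 113, 124, 126, 130]
-44 [107, 110, 113, 125, 128, 131]
-40 [104, 108, 111, 98, 76, 91]
-36 [87, 97, 73, 86, 62, 54]
-32 [92, 104, 92, 67, 64, 62]
t 43.33 tcp [ 0.4133 -0.064   0.3378] yhead 23.8 zaxis [ 0.001  0.    -1.   ] w -0.0002 F 0.0 [-0.   0.5  0.2] j6 1.0
tray c [584.07 177.16 113.16] cost 7620.7 672
top knob pts 68 x [-33.1 -27.4 -18.4] y [-7.9  0.3  7.1] z [0.047 0.08 ]
tray c [583.64 179.39 113.21] cost 4085.0 402
side knob pts 75 x [-24.9 -17.5 -11.8] y [-9.9 -3.   4.7] z [0.05  0.082]
```

```bash
python3 - <<'E'
from h import *
ex=np.array([-.397,.918,0])
out=[]
for n in("top","side"):
    a=cv2.imread(f"pics/{n}0.png");p=robot.read_camera(n);b=p["pixels"]
    f=8
    A=cv2.resize(a,None,fx=f,fy=f,interpolation=cv2.INTER_CUBIC);B=cv2.resize(b,None,fx=f,fy=f,interpolation=cv2.INTER_CUBIC)
    u,v=proj(p,np.array((.4965,.3795,.074)));print(n,u,v)
    P0=np.array((.4965,.3795,.074))
    for h in(3,4,5,6):
        x1,y1=int((u-h)*f),int((v-h)*f);T=A[y1:y1+2*h*f,x1:x1+2*h*f]
        S=22;y0,x0=int((v-h-S)*f),int((u-h-S)*f)
        R=cv2.matchTemplate(B[y0:y0+(2*h+2*S)*f,x0:x0+(2*h+2*S)*f],T,cv2.TM_CCOEFF_NORMED);_,mx,_,l=cv2.minMaxLoc(R)
        # best along the axis only
        best=max(((R[int(round((q:=np.array(proj(p,P0-ex*t/1000))-[u,v])[1]*f))+y1-y0,int(round(q[0]*f))+x1-x0]),t) for t in np.arange(0,38,.5))
        print(h,"free",(x0+l[0]-x1)/f,(y0+l[1]-y1)/f,round(mx,2),"axis",best)
    q=lambda im,s:cv2.resize(im[int(v)-30:int(v)+20,int(u)-20:int(u)+30],None,fx=6,fy=6,interpolation=cv2.INTER_CUBIC)
    out.append(np.hstack([q(a,0),q(b,0)]))
cv2.imwrite("pics/z3.png",np.vstack(out))
E
```

```text
top 128.83561437127534 273.1501906879406
3 free 11.0 -5.125 0.97 axis (np.float32(0.9593096), np.float64(25.0))
4 free 10.625 -5.125 0.92 axis (np.float32(0.9079744), np.float64(24.5))
5 free 10.75 -5.0 0.92 axis (np.float32(0.9146895), np.float64(24.5))
6 free 10.75 -5.0 0.93 axis (np.float32(0.92992675), np.float64(24.5))
side 304.8081214930888 334.6288623485911
3 free 7.75 15.5 0.71 axis (np.float32(0.60590106), np.float64(25.5))
4 free 5.375 8.75 0.66 axis (np.float32(0.3693168), np.float64(25.5))
5 free 9.625 -17.25 0.65 axis (np.float32(0.39411154), np.float64(0.0))
6 free 9.625 -17.125 0.69 axis (np.float32(0.43604487), np.float64(0.0))
```

View pics/z3.png

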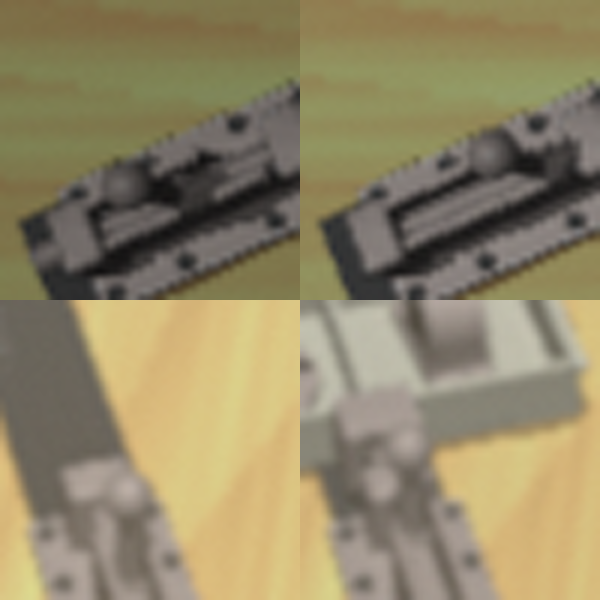

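```bash
python3 -m pendant '[0.1,1.6,0,0,0,0,0,0.2,3.2,0,0,0,0,0,0.3,4.8,0,0,0,0,0,0.4,6.4,0,0,0,0,0,0.6,8,0,0,0,0,0,0.9,9.6,0,0,0,0,0,1.2,11.2,0,0,0,0,0,1.5,12.8,0,0,0,0,0,1.8,14.4,0,0,0,0,0,2.1,15.5,0,0,0,0,0]' | grep tcp
python3 -m pendant '[0.3,0.7,0,0,0,0,0,0.3,0.7,0,0,0,0,0,0.3,0.7,-1.5,0,0,0,0,0.3,0.7,-3,0,0,0,0,0.3,0.7,-4.4,0,0,0,0,0.3,0.7,-4.4,0,0,0,0,0.3,0.7,-4.4,0,0,0,0]' | grep tcp
python3 -c "
from h import *
tool()"
```

```text
tcp_pos: [0.4638, 0.3293, 0.3372]
tcp_pos: [0.4706, 0.3415, 0.2258]
t 44.95 tcp [0.4706 0.3415 0.2258] yhead 24.0 zaxis [-0.004 -0.003 -1.   ] w -0.0 F 0.0 [0.8 0.2 1. ] j6 1.78
```

```bash
python3 -m pendant '[0.13,0.05,0,0,0,0,0,0.26,0.11,0,0,0,0,0,0.39,0.17,0,0,0,0,0,0.51,0.22,0,0,0,0,0,0.51,0.22,0,0,0,0,0]' | egrep 'tcp|^force'
python3 -m pendant '[0.06,0.02,0,0,0,0,0,0.11,0.05,0,0,0,0,0,0.11,0.05,0,0,0,0,0]' | egrep 'tcp|^force'
python3 -m pendant '[0.06,0.02,0,0,0,0,0,0.11,0.05,0,0,0,0,0,0.11,0.05,0,0,0,0,0]' | egrep 'tcp|^force'
python3 -m pendant '[0.06,0.02,0,0,0,0,0,0.11,0.05,0,0,0,0,0,0.11,0.05,0,0,0,0,0]' | egrep 'tcp|^force'
python3 -m pendant '[0.06,0.02,0,0,0,0,0,0.11,0.05,0,0,0,0,0,0.11,0.05,0,0,0,0,0]' | egrep 'tcp|^force'
```

```text
tcp_pos: [0.4865, 0.3479, 0.2286]
force: [0.1, 0.2, -0.2]
tcp_pos: [0.4881, 0.3485, 0.2273]
force: [0.3, 0.0, -0.6]
tcp_pos: [0.4908, 0.3498, 0.2271]
force: [-0.1, -1.3, 0.3]
tcp_pos: [0.4937, 0.3511, 0.2272]
force: [-0.2, -0.7, 0.8]
tcp_pos: [0.4965, 0.3524, 0.2272]
force: [-0.7, -0.4, -0.5]
```

```bash
python3 -m pendant '[0.1,0.04,0,0,0,0,0,0.2,0.08,-0.03,0,0,0,0,0.3,0.13,-0.06,0,0,0,0,0.4,0.17,-0.1,0,0,0,0,0.5,0.22,-0.14,0,0,0,0,0.6,0.26,-0.18,0,0,0,0,0.7,0.3,-0.22,0,0,0,0,0.8,0.35,-0.25,0,0,0,0,0.92,0.4,-0.25,0,0,0,0,0.92,0.4,-0.25,0,0,0,0]' | egrep 'tcp|^force'
python3 -m pendant '[0.07,0.03,0,0,0,0,0,0.15,0.06,0,0,0,0,0,0.2,0.09,0,0,0,0,0,0.2,0.09,0,0,0,0,0]' | egrep 'tcp|^force'
```

```text
tcp_pos: [0.5198, 0.3625, 0.2209]
force: [0.5, 0.5, -1.7]
tcp_pos: [0.5245, 0.3647, 0.221]
force: [0.1, -0.5, -0.3]
```

```bash
python3 -m pendant '[-0.1,-0.04,0.6,0,0,0,0,0,0,1.4,0,0,0,0,0.5,0.22,1.4,0,0,0,0,1,0.43,1.4,0,0,0,0,1,0.43,1.4,0,0,0,0,1,0.43,0.9,0,0,0,0,1,0.43,0.4,0,0,0,0,1,0.43,0.1,0,0,0,0,1,0.43,-0.1,0,0,0,0,1,0.43,-0.1,0,0,0,0]' | egrep 'tcp|^force'
python3 -m pendant '[0,0,-0.06,0,0,0,0,0,0,-0.1,0,0,0,0,0,0,-0.1,0,0,0,0]' | egrep 'tcp|^force'
python3 -m pendant '[0,0,-0.06,0,0,0,0,0,0,-0.1,0,0,0,0,0,0,-0.1,0,0,0,0]' | egrep 'tcp|^force'
```

```text
tcp_pos: [0.5482, 0.3747, 0.2165]
force: [0.9, -0.7, 0.5]
tcp_pos: [0.5489, 0.3751, 0.216]
force: [-1.4, 0.0, 1.3]
tcp_pos: [0.5491, 0.3752, 0.215]
force: [-4.7, -2.0, 11.6]
```

```bash
python3 -m pendant '[0,0,-0.05,0,0,0,0,0,0,-0.08,0,0,0,0,0,0,-0.08,0,0,0,0]' | egrep 'tcp|^force'
python3 -m pendant '[0,0,0.5,0,0,0,0,0,0,2,0,0,0,0,0,0,3.5,0,0,0,0,-1,-1,5,0,0,0,0,-2,-2.5,5,0,0,0,0,-3.5,-4,5,0,0,0,0,-5,-5.5,5,0,0,0,0,-5,-7,5,0,0,0,0,-5,-8.5,5,0,0,0,0,-5,-10,5,0,0,0,0]' | egrep 'tcp|^force'
python3 -m pendant '[0,-1.5,0,0,0,0,0,0,-3,0,0,0,0,0,0,-4.5,0,0,0,0,0,0,-6,0,0,0,0,0,0,-7.5,0,0,0,0,0,0,-7.5,0,0,0,0,0]' | egrep 'tcp|^force'
python3 - <<'E'
from h import *
ex=np.array([np.cos(np.radians(113.4)),np.sin(np.radians(113.4))]);ey=np.array([-ex[1],ex[0]])
a=robot.read_camera("side")["pixels"]
p=robot.read_camera("top");W=cloud(p).reshape(-1,3)
d=W[:,:2]*1000-[496.5,379.5];x=d@ex;y=d@ey
for X in range(-45,0,3):
    print("%5d"%X,*["%3d"%(np.nanmax(W[m,2])*1000) if (m:=(abs(x-X)<1.6)&(abs(y-Y)<1.6)).any() else "  ." for Y in range(-63,16,3)])
r=lambda i,y,x,h,w,f:cv2.resize(i[y:y+h,x:x+w],None,fx=f,fy=f,interpolation=cv2.INTER_CUBIC)
A=r(p["pixels"],170,90,140,200,4)
cv2.imwrite("pics/z4.png",A)
E
```

```text
tcp_pos: [0.5492, 0.3753, 0.2143]
force: [-7.0, -4.3, 19.8]
tcp_pos: [0.4232, 0.1383, 0.3369]
force: [0.9, 0.4, -0.4]
tcp_pos: [0.4248, -0.053, 0.337]
force: [-0.1, 0.5, 0.1]
  -45  -2  -1   0   0  -2   0  -3  -2   0   0   0  -1   9  10   9   .   .  36  38  36  36  39  36  38  35  36   9
  -42   0  -2  -3   0  -3   0   0  -1   0   0  -2   0   8   9  12   .   .  37  36  37  37  37  38  38  38  36   9
  -39   1  -1   0   0   0  -4   0   0  -2  -3   0  -3   8  11   8   .   .   .  34  36  35  35  36   .  36  35   9
  -36  -2   0   0  -2   0  -1  -1   0  -4   1  -3   1   1  10  14   .   .   .   .  29  31  31  31  35  43  11  10
  -33  -2  -2  -2  -1  35  37  38  39  38  -4  -2   0   7   4  10   .   9   .   .  27  31  31   .  40  43  11  11
  -30  -2  -1  -1   0  40  40  43  40  38  33  35  35  31  29  32   6  28  11  27  29  34  35  33   .  41  11   8
  -27   1   2   2  37  38  40  42  37  39  38  33  35  32  34  34  33  33  34  30  30  31  32  33  36  40   9   8
  -24   0   0  -3   .  42  42  42  41  39  36  36  31  34  34  32  33  31  32  29  30  34  34  31  39  41   8   9
  -21  -1   .   .  35  37  41  -1  40  38  -1  34  33  34  30  28  30   .  32  29  27  34   .  32  42  43   9  10
  -18   .   .   .   .   .  38  37  35   .   .   .   .   .   .   .   .   .   .  42  30  31  29  32  41  42   9  12
  -15   .   .   .   .   .   .   .   .   .   .   .   .   .   .   6  11   9  16  43  37  30  31  31  39  43  41   6
  -12   .   .   .   .   .   .  -1   1   .   .   .   .   7   8  11   9   8  39  42  26   .  31  28  39  40  10  10
   -9   .   .   .   .   .  -3  -2   1  -1  -4   0  -1   8   8  12  10   .   .  40  40  30  32  32  39  39   8  10
   -6  -2   .  -2   .  -1   2  -2  -1   0  -2  -2   0   6  11  12   .   .   .  41  34  30  29  29  41  40  31  10
   -3  -3   0  -2  -1  -5  -3  -2   0   1  -1  -1   0   8  10   9   .   .   .  42  41  30  31  28  40  40   9  12
```

View pics/z4.png

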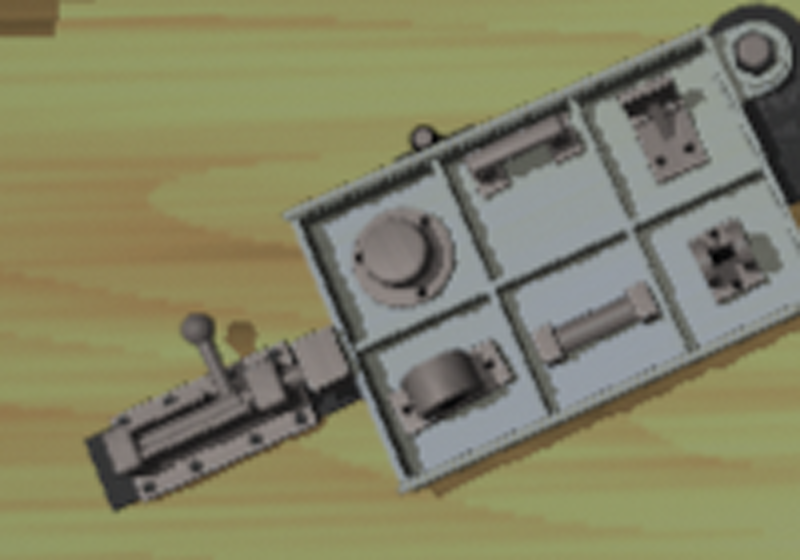

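```bash
python3 - <<'E'
from arc import *
p=robot.read_camera("top");v=fit(p,(.584,.177),113)
W=cloud(p).reshape(-1,3)*[1000,1000,1];a=np.radians(v[2]);ex=np.array([np.cos(a),np.sin(a)]);ey=np.array([-ex[1],ex[0]])
d=W[:,:2]-v[:2];x=d@ex;y=d@ey
for i in(-84,0,84):
    for j in(-41,41):
        m=(abs(x-i)<36)&(abs(y-j)<36);n=m&(W[:,2]>.0265)
        print(i,j,"ztop",np.nanpercentile(W[m,2],99).round(3),"x",np.percentile(x[n],[2,98]).round(0),"y",np.percentile(y[n],[2,98]).round(0))
print(robot.job_done());tool()
E
```

```text
tray c [583.91 177.65 113.21] cost 7447.2 662
-84 -41 ztop 0.054 x [-100.  -70.] y [-64. -50.]
-84 41 ztop 0.054 x [-100.  -71.] y [28. 52.]
0 -41 ztop 0.045 x [-33.  21.] y [-72. -60.]
0 41 ztop 0.033 x [-35.  29.] y [33. 52.]
84 -41 ztop 0.038 x [63. 96.] y [-56. -22.]
84 41 ztop 0.055 x [ 66. 100.] y [28. 53.]
the job is handed in; nothing more can be done
None
the job is handed in; nothing more can be done
```

I handed the job in with the kit complete: bracket, clevis, pull and shaft added, and the cover and bearing left on the bench because the tray already held one of each. The tray is against the far stop, and the bolt is pushed to a hard stop with its handle folded right down; I measured about 25 mm of bolt travel, not 30 mm, and took it as fully home because 29 N would not move it further and the handle folded freely.

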